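# Hang the fired glaze tests on the sample board

### The job

The glaze test tiles of one blend series have come back from the kiln on the carrying rack. Fold the rack's end stop down out of the way, slide the tiles off the open end of the rod and hang every one by its hole on the sample board, one to a peg with the glazed face to the front, in the order of the series: the tile nearest the open end farthest left, the others following to the right. When they all hang there, fold the end stop fully upright again; do not drop a tile on the bench and leave the two little wooden stamps standing where they are.

Things in the scene. Friction and masses are not known exactly. Their poses are not given: they have to be found in the camera images.
- rod_tip (a point): open end of the rack's rod, on its axis. The rack (fixed) is a wooden plank 320 x 90 x 18 mm with a post at its left end; a straight level steel rod, 8 mm thick, 245 mm long, 190 mm above the bench, is fixed in the post. Axes of the rack: y along the rod from the open end to the post, z up, -x toward the robot's side
- rod_root (a point): where the rod leaves the post, on the rod's axis, 245 mm from rod_tip; the post is 44 x 32 mm, its top 208 mm above the bench
- gate (a joint): rad; end stop: upright wooden bar 24 mm wide, 8 mm thick, reaching 201 mm above the bench, its middle 8 mm beyond the rod's tip. 0 = upright (its limit), nothing can come off; it folds down outward, away from the post, to 1.25 at most. Hinge axis across the rod, 105 mm above the bench, right below that middle. Stiff (0.1 N m): stays where left. Past 1.0 a tile clears it, lifted just beyond the tip
- gate_knob (a point): centre of the wooden ball knob, 22 mm across, on a thin neck on top of the end stop; 127 mm from the hinge axis (232 mm above the bench when upright). It can be pinched from above across the rod's direction (free 19 mm below its centre) and led along its arc, turning between the fingers, or be pushed
- tile_1 (a point): centre of a test tile (may be absent): 38 mm wide (own x), 8 mm thick (y), 64 mm high (z), 45 g, unglazed clay, white glaze on the lower half of its +y face; round 18 mm hole through it along y, centred 17 mm above the tile's centre. At first it hangs by the hole on the rod, hole centre 5 mm below the rod's axis, glazed face to the post, centres 34 mm or more apart
- tile_2 (a point): the same for another test tile (may be absent); the tiles hang on the rod in the order of their numbers, tile_1 nearest the open end
- tile_3 (a point): the same for another test tile (may be absent); the tiles hang on the rod in the order of their numbers, tile_1 nearest the open end
- tile_4 (a point): the same for another test tile (may be absent); the tiles hang on the rod in the order of their numbers, tile_1 nearest the open end
- tile_5 (a point): the same for another test tile (may be absent); the tiles hang on the rod in the order of their numbers, tile_1 nearest the open end
- board_foot (a point): centre of the underside of the sample board (loose, 1.8 kg, on the bench): foot 130 x 340 x 20 mm; peg rail 14 mm thick, 60 mm high, 340 mm wide, on two uprights over the foot's middle, top 205 mm up. Axes: -x the front with the pegs, y to the left, z up. Five round pegs 70 mm apart in a row, 8 mm thick, 70 mm long, rising 10 degrees to their free ends; they leave the front face (7 mm before this origin) 190 mm up
- peg_1 (a point): free end of the leftmost peg, on its axis (76 mm in front of board_foot and 202 mm up; axes of the board)
- peg_2 (a point): free end of peg 2 from the left, as peg_1
- peg_3 (a point): free end of peg 3 from the left, as peg_1
- peg_4 (a point): free end of peg 4 from the left, as peg_1
- peg_5 (a point): free end of peg 5 from the left, as peg_1
- stamp_a: bystander: small dark wooden stamp standing upright, 28 mm wide, 54 mm high, origin at the centre of its underside, behind the open end of the rack, by the shelves
- stamp_b: bystander: small pale wooden stamp standing upright, 34 mm wide, 54 mm high, origin at the centre of its underside, right of the round banding wheel

How it is judged (in metres and radians):
On the way, in this order (a step that is already met when the one before it is completed fails the run):
1. the end stop is folded down, clear of the rod's end (value of joint gate above 0.9 rad), for 0.2 s.
2. every tile hangs on the sample board, one to a peg, glazed face to the front, in the order of the series (x of tile_1 in the frame of board_foot between -0.077 and -0.009 m and z of tile_1 in the frame of board_foot between 0.155 and 0.192 m and angle between each of tile_1, tile_2, tile_3, tile_4, tile_5's own z axis and vertical below 0.3 rad and ((y of tile_1 in the frame of peg_1 between -0.014 and 0.014 m and y of peg_1 in the frame of tile_1 above 0 m) or (y of tile_1 in the frame of peg_2 between -0.014 and 0.014 m and y of peg_2 in the frame of tile_1 above 0 m) or (y of tile_1 in the frame of peg_3 between -0.014 and 0.014 m and y of peg_3 in the frame of tile_1 above 0 m) or (y of tile_1 in the frame of peg_4 between -0.014 and 0.014 m and y of peg_4 in the frame of tile_1 above 0 m) or (y of tile_1 in the frame of peg_5 between -0.014 and 0.014 m and y of peg_5 in the frame of tile_1 above 0 m)) and x of tile_2 in the frame of board_foot between -0.077 and -0.009 m and z of tile_2 in the frame of board_foot between 0.155 and 0.192 m and ((y of tile_2 in the frame of peg_1 between -0.014 and 0.014 m and y of peg_1 in the frame of tile_2 above 0 m) or (y of tile_2 in the frame of peg_2 between -0.014 and 0.014 m and y of peg_2 in the frame of tile_2 above 0 m) or (y of tile_2 in the frame of peg_3 between -0.014 and 0.014 m and y of peg_3 in the frame of tile_2 above 0 m) or (y of tile_2 in the frame of peg_4 between -0.014 and 0.014 m and y of peg_4 in the frame of tile_2 above 0 m) or (y of tile_2 in the frame of peg_5 between -0.014 and 0.014 m and y of peg_5 in the frame of tile_2 above 0 m)) and x of tile_3 in the frame of board_foot between -0.077 and -0.009 m and z of tile_3 in the frame of board_foot between 0.155 and 0.192 m and ((y of tile_3 in the frame of peg_1 between -0.014 and 0.014 m and y of peg_1 in the frame of tile_3 above 0 m) or (y of tile_3 in the frame of peg_2 between -0.014 and 0.014 m and y of peg_2 in the frame of tile_3 above 0 m) or (y of tile_3 in the frame of peg_3 between -0.014 and 0.014 m and y of peg_3 in the frame of tile_3 above 0 m) or (y of tile_3 in the frame of peg_4 between -0.014 and 0.014 m and y of peg_4 in the frame of tile_3 above 0 m) or (y of tile_3 in the frame of peg_5 between -0.014 and 0.014 m and y of peg_5 in the frame of tile_3 above 0 m)) and x of tile_4 in the frame of board_foot between -0.077 and -0.009 m and z of tile_4 in the frame of board_foot between 0.155 and 0.192 m and ((y of tile_4 in the frame of peg_1 between -0.014 and 0.014 m and y of peg_1 in the frame of tile_4 above 0 m) or (y of tile_4 in the frame of peg_2 between -0.014 and 0.014 m and y of peg_2 in the frame of tile_4 above 0 m) or (y of tile_4 in the frame of peg_3 between -0.014 and 0.014 m and y of peg_3 in the frame of tile_4 above 0 m) or (y of tile_4 in the frame of peg_4 between -0.014 and 0.014 m and y of peg_4 in the frame of tile_4 above 0 m) or (y of tile_4 in the frame of peg_5 between -0.014 and 0.014 m and y of peg_5 in the frame of tile_4 above 0 m)) and x of tile_5 in the frame of board_foot between -0.077 and -0.009 m and z of tile_5 in the frame of board_foot between 0.155 and 0.192 m and ((y of tile_5 in the frame of peg_1 between -0.014 and 0.014 m and y of peg_1 in the frame of tile_5 above 0 m) or (y of tile_5 in the frame of peg_2 between -0.014 and 0.014 m and y of peg_2 in the frame of tile_5 above 0 m) or (y of tile_5 in the frame of peg_3 between -0.014 and 0.014 m and y of peg_3 in the frame of tile_5 above 0 m) or (y of tile_5 in the frame of peg_4 between -0.014 and 0.014 m and y of peg_4 in the frame of tile_5 above 0 m) or (y of tile_5 in the frame of peg_5 between -0.014 and 0.014 m and y of peg_5 in the frame of tile_5 above 0 m)) and x of each of tile_2, tile_3, tile_4, tile_5 in the frame of tile_1 below -0.03 m and x of each of tile_3, tile_4, tile_5 in the frame of tile_2 below -0.03 m and x of each of tile_4, tile_5 in the frame of tile_3 below -0.03 m and x of tile_5 in the frame of tile_4 below -0.03 m), for 0.2 s.
At the end, for the whole second after the job is handed in: every tile present hangs by its hole on its own peg of the standing board (plumb within 0.3 rad, glazed face to the peg's free end), left to right in the order in which they hung from the rod's open end inward (any pegs may stay empty), and the end stop is upright within 0.1 rad (all of step 2 and value of joint gate below 0.1 rad and angle between board_foot's own z axis and vertical below 0.1 rad); the robot touches nothing.
It fails at once if a tile is dropped on the bench (height (world z) of any of tile_1, tile_2, tile_3, tile_4, tile_5 below 0.045 m).
It fails at once if the dark stamp is knocked aside by more than 3 cm (distance of stamp_a from where it was at the start of the episode above 0.03 m).
It fails at once if the pale stamp is knocked aside by more than 3 cm (distance of stamp_b from where it was at the start of the episode above 0.03 m).
Of test_1, test_2, test_3, test_4, test_5 only 3 to 5 are there at a start; the rules pass over those that are not, and their reading is None.
At some moment in a run one of board may be knocked a few centimetres aside while the robot is not near it.
It also fails if it takes over 210 s, if anything falls off the work surface, if the arm or the gripper's body presses on something with over 40 N, if the wrist force passes 120 N, or if a joint passes its speed limit or range.

### The arm

A 7-joint arm with a two-finger parallel gripper is mounted at the origin on the work surface; the furniture and walls round the work are solid. World frame = base frame: x ahead of the robot, y to its left, z up, the work surface at z = 0. Lengths are in mm, angles in rad, forces in N, time in s.
With the tool pointing down it reaches from about 425 to 875 mm from the base axis. Payload 8.4 kg.
Tool frame: the origin (TCP) lies midway between the tips of the shut fingers; the grasp point (between the pads) lies 19 mm behind it; z points along the fingers, y is the direction in which the jaws open and shut (so a half turn about z gives the same grasp; the last joint's range is limited). The gripper opens to 87 mm and grips with 3 to 60 N. Pads are 19 mm wide; open, the fingers measure 117 mm over their backs; the gripper's body (75 mm by 190 mm) begins 51 mm behind the grasp point.
Start: joints at [1.198, 0.333, 0.04, 1.465, -0.013, 1.343, -0.059], TCP at [175.733, -625.765, 222.546] pointing down, gripper open.
Joint ranges: [-2.58, 2.58], [-0.38, 2.09], [-1.3, 1.39], [0.25, 2.4], [-1.5, 4.64], [0.08, 2.09], [-2.65, 2.65]. Speed limits (rad/s): [2.22, 2.22, 2.79, 2.79, 3.14, 3.14, 3.14].

### API

Orientations are given as a unit quaternion [x, y, z, w].
In Python, from plant import status, capture, calibration, ticket gives the robot as it stands.
- The arm moves only by the shell command python3 -m inch 'ROWS' [FORCE]. ROWS is JSON, a list of rows, each an object with "grip": the finger opening in mm, from 0 to 87; "translation": the shift along the tool's x, y, z in mm, a list of three; "turn": the turn about the tool's z in rad. A call has 1 to 5 rows; each row is the pose to reach, as a shift and turn from the pose commanded when the call began, along the tool's axes at that moment; what a row does not reach only later rows make up. A row lasts 1/8 s, in which the tool goes at most 62.5 mm and 10.7 degrees, less where a joint would pass 70% of its speed; a pose out of reach is approached as far as the arm can. A call with a gripper value outside its range is refused whole. The fingers move at their own pace and stop on an object; FORCE is the grip in N (left out, the last holds). Time passes only in rows, so rows that repeat a pose let the fingers close. It gives the time, the measured TCP pose, the force and the opening at its end, in the units of the state.
- status.observe(): the state, without advancing time (a new reading comes with each control period).
- capture(name): name is "side" or "top"; returns (picture, depth): 420x560x3 uint8, blue, green, red; 420x560 float32, mm along the optical axis (not along the pixel's ray), 0 where there is no reading.
- calibration(name): a dict with "camera_matrix" (3x3 intrinsics, pixels), "eye" and "orientation" of the camera in the world. Camera axes: x right, y up, looking along -z (the intrinsics and any distortion apply to the point x, -y, -z); pixel columns grow to the right and rows downward; lengths in mm; the calibration is good to about 2 mm. A picture is of the moment at which its call begins. calibration takes no time and is no camera call.
- ticket.close_job(): hands the job in, once; it reports no verdict.
The state is a dict: "time": time; "q": joint angles; "joint_vel": joint speeds; "tau": joint torques, N m; "eef_pos": TCP position; "tool_rot": TCP orientation; "ft_force": force on the tool from outside, world axes, zero at the start; "ft_torque": the same for the moment, N m; "opening": finger opening in mm.
Only numpy, scipy, OpenCV 4.12 (cv2) and the standard library are available. Lean on these libraries where they do the work, as an engineer would, in place of code of your own. Each camera call takes 0.05 s, during which the arm holds its last target.

## Working session

There is one attempt and no reset: what is moved stays moved. The work goes in short steps, Python scripts to look and compute and a shell command to move; the robot and the scene stay as the last step left them, time stands still between calls to the robot, and variables do not carry over. Pictures are saved under pics/ and viewed, and the job is handed in when it is done.

```bash
ls; mkdir -p pics; python3 - <<'E'
from plant import status, capture, calibration
import cv2,numpy as np
for n in("side","top"):
    p,d=capture(n); cv2.imwrite(f"pics/{n}0.png",p); np.save(f"pics/{n}0.npy",d)
    print(n,calibration(n))
print(status.observe())
E
```

```text
pics
side {'camera_matrix': array([[402.34320074,   0.        , 282.63499963],
       [  0.        , 402.34320074, 212.55191112],
       [  0.        ,   0.        ,   1.        ]]), 'eye': array([ 404.77225304, -901.56548341,  550.55140735]), 'orientation': array([ 0.55053018, -0.01667847, -0.02363774,  0.83431385])}
top {'camera_matrix': array([[424.90250594,   0.        , 277.02026114],
       [  0.        , 424.90250594, 213.13471373],
       [  0.        ,   0.        ,   1.        ]]), 'eye': array([ 401.31470125,   14.25734314, 1264.46333018]), 'orientation': array([-0.00423162,  0.01817263,  0.71397447, -0.69992307])}
{'time': 0.1, 'q': array([ 1.19781681,  0.33383762,  0.03988438,  1.46617066, -0.01341776,
        1.3433094 , -0.05849463]), 'joint_vel': array([-0.00188619, -0.00126839,  0.00034092, -0.00086558,  0.00092387,
       -0.00030135,  0.00014898]), 'tau': array([ 4.47205137e-03, -6.57804465e+01,  1.34004492e+00, -4.04702210e+01,
       -5.98628959e-02,  4.09401802e-02,  1.01174878e-04]), 'eef_pos': array([ 175.6021419 , -625.39076149,  221.75602504]), 'tool_rot': array([ 9.90646631e-01,  1.36450432e-01, -1.40749696e-04, -7.15742369e-04]), 'ft_force': array([-0.35847767,  0.39751205, -0.41599926]), 'ft_torque': array([-0.02778155, -0.02594258,  0.00188874]), 'opening': 87.10861537577956}
```

View pics/side0.png

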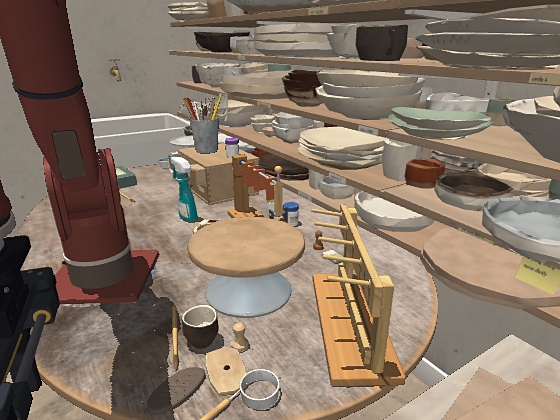

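View pics/top0.png

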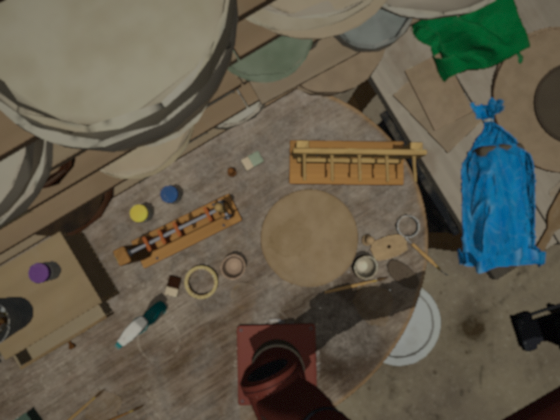

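```bash
cat > h.py <<'E'
from plant import status, capture, calibration
import cv2,numpy as np
from scipy.spatial.transform import Rotation as R
def cam(n):
    c=calibration(n); return c["camera_matrix"],np.array(c["eye"]),R.from_quat(c["orientation"]).as_matrix()
def ray(n,u,v):
    K,e,M=cam(n); d=np.array([(u-K[0,2])/K[0,0],-(v-K[1,2])/K[1,1],-1.]); return e,M@d
def plane(n,u,v,z):
    e,d=ray(n,u,v); return e+d*(z-e[2])/d[2]
def dep(n,D,u,v):
    e,d=ray(n,u,v); return e+d*float(D[int(round(v)),int(round(u))])
def proj(n,P):
    K,e,M=cam(n); p=(np.atleast_2d(P)-e)@M; return np.c_[K[0,0]*p[:,0]/-p[:,2]+K[0,2],-K[1,1]*p[:,1]/-p[:,2]+K[1,2]]
def tri(a,b):
    (e1,d1),(e2,d2)=ray("side",*a),ray("top",*b)
    A=np.c_[d1,-d2]; t=np.linalg.lstsq(A,e2-e1,rcond=None)[0]; p,q=e1+d1*t[0],e2+d2*t[1]
    return (p+q)/2,np.linalg.norm(p-q)
def cloud(n,D):
    K,e,M=cam(n); v,u=np.mgrid[:D.shape[0],:D.shape[1]]
    d=np.stack([(u-K[0,2])/K[0,0],-(v-K[1,2])/K[1,1],-np.ones_like(u,float)],-1)
    return e+(d*D[...,None])@M.T
def crop(p,x,y,w,h,s,f): cv2.imwrite(f,cv2.resize(p[y:y+h,x:x+w],None,fx=s,fy=s,interpolation=cv2.INTER_CUBIC))
def tool():
    s=status.observe(); return np.array(s["eef_pos"]),R.from_quat(s["tool_rot"]).as_matrix(),s
def to(P,yaw=None):
    """shift in tool axes to world TCP point P; yaw = desired world angle of jaw axis (tool y), mod pi"""
    p,M,s=tool(); r=M.T@(np.asarray(P)-p); out="shift %s"%np.round(r,1)
    cur=np.arctan2(M[1,1],M[0,1]); out+=" jaw yaw %.3f"%cur
    if yaw is not None:
        t=-(yaw-cur); t=(t+np.pi/2)%np.pi-np.pi/2; out+=" turn %.3f"%t
    print(out,"q7 %.2f"%s["q"][6])
E
python3 - <<'E'
from h import *
p=cv2.imread("pics/side0.png"); crop(p,220,130,110,110,7,"pics/s1.png"); crop(p,300,190,110,200,3,"pics/s2.png")
p=cv2.imread("pics/top0.png"); crop(p,105,180,160,100,5,"pics/t1.png"); crop(p,220,120,220,140,3.5,"pics/t2.png")
E
```

```text
(no output)
```

View pics/s1.png

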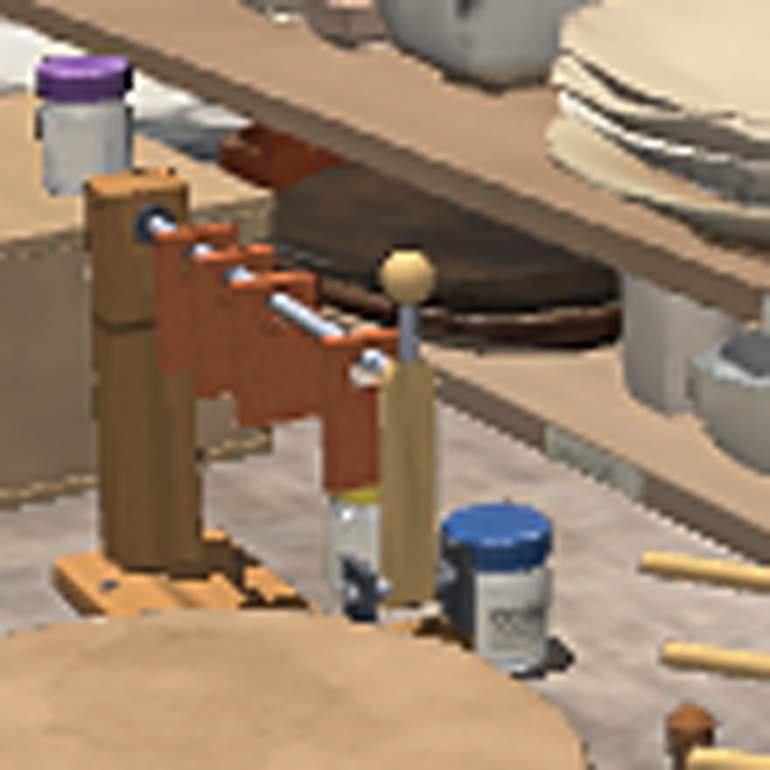

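View pics/t1.png

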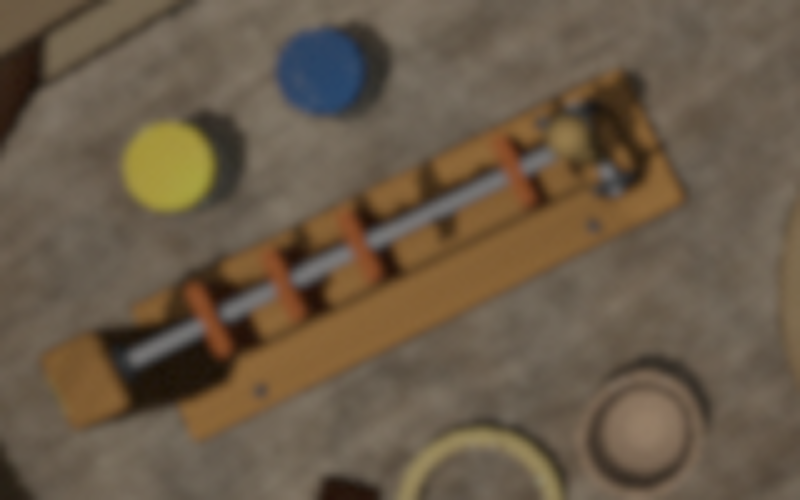

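View pics/s2.png

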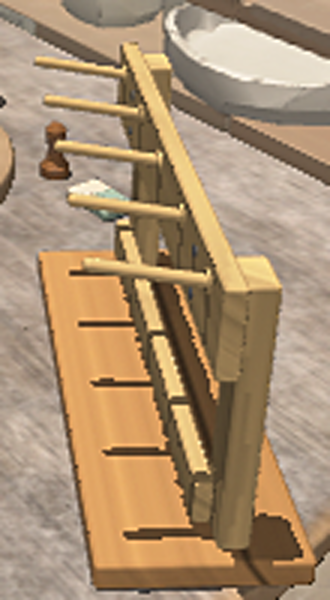

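View pics/t2.png

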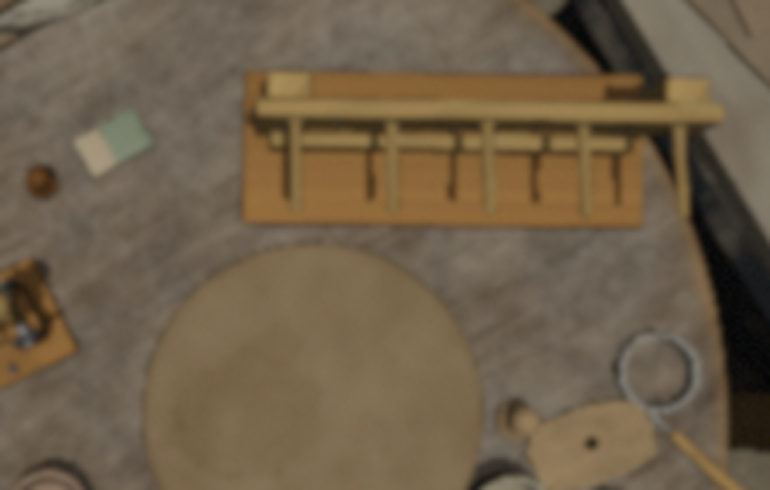

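```bash
python3 - <<'E'
from h import *
np.set_printoptions(precision=1,suppress=True)
S=lambda x,y,s,ox,oy:((x+.5)/s-.5+ox,(y+.5)/s-.5+oy)
for nm,a,b in [("tip",(373,360),(554,153)),("root",(150,222),(131,358)),("knob",(408,276),(571,136))]:
    print(nm,*tri(S(*a,7,220,130),S(*b,5,105,180)))
for i,(a,b) in enumerate([((38,61),(295,210)),((45,100),(392,210)),((57,146),(490,210)),((70,199),(587,212)),((84,264),(684,214))]):
    print("peg",i+1,*tri(S(*a,3,300,190),S(*b,3.5,220,120)))
for b in [(515,172),(362,245),(285,285),(209,322)]: print("tile top",plane("top",*S(*b,5,105,180),199+8))
for n in("side","top"):
    D=np.load(f"pics/{n}0.npy"); C=cloud(n,D)
    print(n,D.min(),(D>0).mean())
    if n=="top":
        for a in [(571,136),(450,203),(280,283)]: 
            u,v=S(*a,5,105,180); print(dep(n,D,u,v))
        for a in [(490,110),(490,200),(335,350)]: u,v=S(*a,3.5,220,120); print(dep(n,D,u,v))
    else:
        for a in [(408,276),(220,330),(410,450),(130,180)]: u,v=S(*a,7,220,130); print(dep(n,D,u,v))
E
```

```text
tip [442.3 147.4 196. ] 6.094779464686064
root [345.6 360.3 192.5] 2.842082274540151
knob [452.2 134.3 233.9] 0.6161431286927824
peg 1 [518.7 -76.5 201.6] 2.1209124008131144
peg 2 [ 516.1 -146.1  201.7] 0.5208750002700566
peg 3 [ 514.7 -216.8  201.8] 0.8254957992687235
peg 4 [ 512.2 -286.7  202.5] 0.2684001326308637
peg 5 [ 509.3 -356.9  202.5] 0.6437339419362375
tile top [435.9 165.4 207. ]
tile top [401.2 241.5 207. ]
tile top [382.2 279.7 207. ]
tile top [364.7 317.2 207. ]
side 0.0 0.9960799319727891
[452.3 129.4 235.4]
[376.8 273.5 168.2]
[453.  132.1 163.7]
[334.9 377.8 207.8]
top 0.0 0.9960204081632653
[451.6 133.6 240. ]
[421.4 200.1 193.7]
[383.1 283.6 201.3]
[ 586.6 -217.8  206.3]
[ 522.3 -216.9  202.3]
[ 417.5 -109.9  137.4]
```

```bash
python3 - <<'E'
from h import *
np.set_printoptions(precision=0,suppress=True)
for n in("top","side"):
    D=np.load(f"pics/{n}0.npy"); C=cloud(n,D); m=(D>0)&(C[...,2]>230)
    P=C[m]; P=P[np.hypot(P[:,0],P[:,1])>330]
    print(n)
    for z0,z1 in((230,300),(300,400),(400,600),(600,800)):
        Q=P[(P[:,2]>z0)&(P[:,2]<z1)]
        for nm,c in (("post",(345,360)),("tile",(400,240)),("tip",(449,141)),("fold",(503,25)),("peg1",(540,-76)),("peg3",(540,-216)),("peg4",(540,-286))):
            d=np.hypot(Q[:,0]-c[0],Q[:,1]-c[1]); i=d.argmin() if len(d) else None
            if i is not None: print(z0,nm,d[i],Q[i])
E
```

```text
top
230 post 180.6468902670958 [525. 343. 261.]
230 tile 105.88629807199958 [444. 144. 232.]
230 tip 0.9488435111914156 [449. 140. 242.]
230 fold 111.67385901044534 [456. 126. 236.]
230 peg1 219.0484408233519 [456. 126. 236.]
230 peg3 290.9395467021142 [ 830. -237.  232.]
230 peg4 293.01379383167904 [ 831. -249.  243.]
300 post 171.74392229753693 [494. 446. 337.]
300 tile 184.13265675947335 [558. 335. 349.]
300 tip 204.82835038264832 [578. 300. 339.]
300 fold 200.11265112871266 [703.  16. 381.]
300 peg1 179.6981374893129 [709. -15. 380.]
300 peg3 252.7876003839467 [730. -50. 380.]
300 peg4 302.63440873502253 [739. -58. 378.]
400 post 116.22241410002044 [437. 432. 528.]
400 tile 166.90718084754093 [567. 238. 416.]
400 tip 145.39916682479912 [581. 203. 415.]
400 fold 170.66896457481846 [620. 150. 417.]
400 peg1 185.38855541914307 [725. -74. 538.]
400 peg3 218.54960254350536 [ 742. -133.  535.]
400 peg4 249.96876738030755 [ 750. -151.  532.]
600 post 172.8034196928125 [508. 417. 620.]
600 tile 104.77017000799951 [505. 237. 729.]
600 tip 76.26452394593757 [522. 163. 707.]
600 fold 96.182
[... 733 characters left out ...]
1 [729. -50. 378.]
300 peg4 299.45127459748795 [ 839. -299.  399.]
400 post 113.7284775010852 [437. 427. 526.]
400 tile 166.76091814883713 [565. 265. 468.]
400 tip 144.72721638276138 [582. 198. 473.]
400 fold 172.15960745472924 [623. 148. 411.]
400 peg1 186.13334055246978 [726. -73. 539.]
400 peg3 218.3154086736274 [ 736. -121.  537.]
400 peg4 251.01030942740664 [ 754. -154.  532.]
600 post 138.10003398087602 [394. 489. 664.]
600 tile 138.4365439380522 [537. 259. 646.]
600 tip 113.69307198128881 [555. 182. 640.]
600 fold 137.72358842315433 [590. 132. 636.]
600 peg1 213.8890922142197 [590. 132. 636.]
600 peg3 283.4216495617883 [ 823. -205.  600.]
600 peg4 294.6517700488779 [ 823. -205.  600.]
```

```bash
python3 - <<'E'
from h import *
p,M,s=tool(); print(np.round(M,3))
to((500,-300,330),0.441); to((452.2,134.3,290),0.441)
E
python3 -m inch 2>&1 | head -5
```

```text
[[ 0.963  0.27  -0.   ]
 [ 0.27  -0.963  0.001]
 [-0.    -0.001 -1.   ]]
shift [ 400.3 -225.7 -107.9] jaw yaw -1.297 turn 1.404 q7 -0.06
shift [ 471.7 -656.7  -67.3] jaw yaw -1.297 turn 1.404 q7 -0.06
invalid input
```

```bash
python3 -m inch '[{"grip":87,"translation":[0,0,-40],"turn":0},{"grip":87,"translation":[40,-10,-90],"turn":-0.1},{"grip":87,"translation":[90,-35,-108],"turn":-0.25},{"grip":87,"translation":[140,-65,-108],"turn":-0.4},{"grip":87,"translation":[190,-95,-108],"turn":-0.55}]' 
python3 -c "
from h import *
to((500,-300,330),0.441); to((452.2,134.3,290),0.441)"
```

```text
time: 0.72
eef_pos: [334.1, -481.4, 330.5]
tool_rot: [0.915, 0.403, -0.0, 0.0]
ft_force: [0.1, 0.1, 0.5]
opening: 87.1
shift [245.9  -0.3   0.5] jaw yaw -0.742 turn -1.183 q7 0.13
shift [ 533.7 -329.1   40.5] jaw yaw -0.742 turn -1.183 q7 0.13
```

```bash
python3 -m inch '[{"grip":87,"translation":[50,0,0],"turn":-0.15},{"grip":87,"translation":[100,0,0],"turn":-0.3},{"grip":87,"translation":[150,-2,0],"turn":-0.45},{"grip":87,"translation":[200,-10,0],"turn":-0.6},{"grip":87,"translation":[245,-30,0],"turn":-0.75}]' 
python3 -c "
from h import *
to((500,0,330),0.441); to((452.2,134.3,290),0.441)"
```

```text
time: 1.35
eef_pos: [478.3, -281.1, 329.9]
tool_rot: [0.704, 0.71, 0.0, -0.001]
ft_force: [-0.5, 0.6, -0.0]
opening: 87.1
shift [2.809e+02 2.410e+01 1.000e-01] jaw yaw 0.008 turn -0.433 q7 0.42
shift [415.6 -22.6  40.2] jaw yaw 0.008 turn -0.433 q7 0.42
```

```bash
python3 -m inch '[{"grip":87,"translation":[55,6,0],"turn":-0.1},{"grip":87,"translation":[110,10,0],"turn":-0.2},{"grip":87,"translation":[165,10,0],"turn":-0.3},{"grip":87,"translation":[220,8,0],"turn":-0.433},{"grip":87,"translation":[275,4,0],"turn":-0.433}]' 
python3 -m inch '[{"grip":70,"translation":[45,0,0],"turn":0},{"grip":60,"translation":[80,0,15],"turn":0}]' 10
python3 - <<'E'
from h import *
to((452.2,134.3,290),0.441)
for n in("side","top"):
    p,d=capture(n); cv2.imwrite(f"pics/{n}1.png",p); np.save(f"pics/{n}1.npy",d)
crop(cv2.imread("pics/side1.png"),200,80,160,160,4.5,"pics/s1b.png")
crop(cv2.imread("pics/top1.png"),105,160,180,130,4,"pics/t1b.png")
E
```

```text
time: 1.98
eef_pos: [480.2, -6.0, 330.3]
tool_rot: [0.537, 0.844, -0.0, -0.0]
ft_force: [0.7, 0.5, -0.3]
opening: 86.6
time: 2.22
eef_pos: [446.4, 66.9, 316.0]
tool_rot: [0.537, 0.844, 0.0, 0.001]
ft_force: [0.5, -0.1, -0.2]
opening: 74.2
shift [58.6 33.8 26. ] jaw yaw 0.438 turn -0.003 q7 0.27
```

View pics/s1b.png

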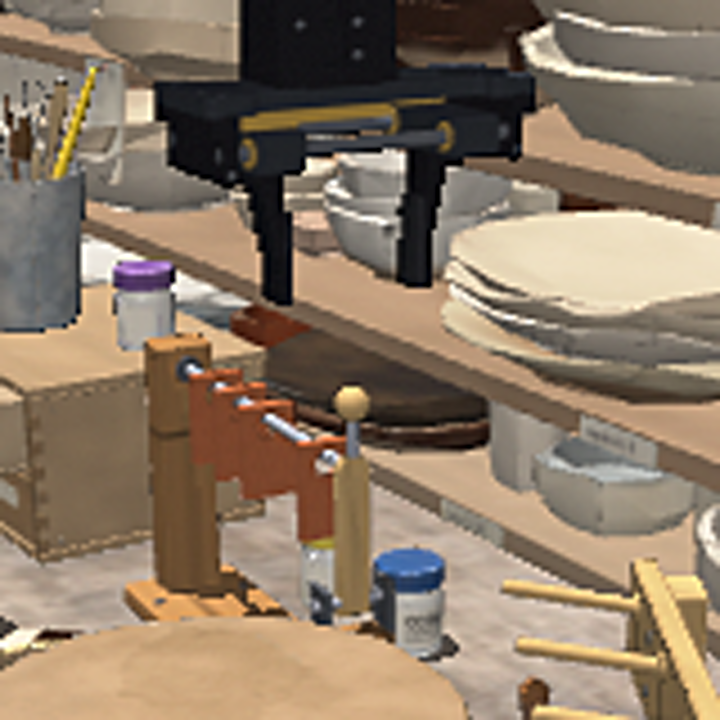

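View pics/t1b.png

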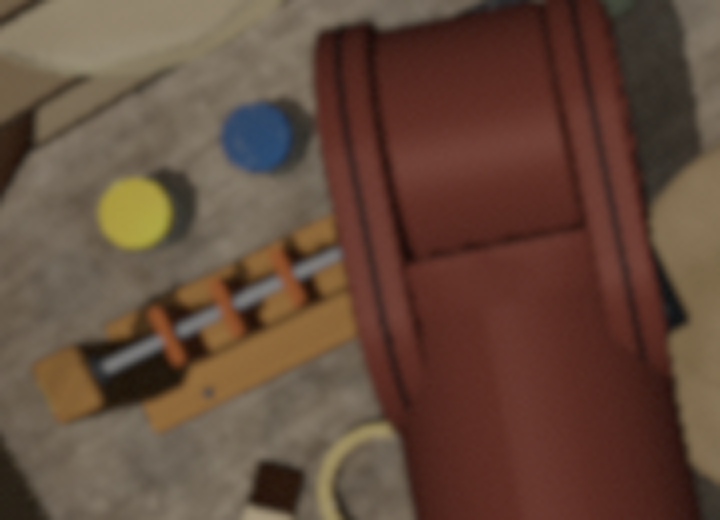

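```bash
python3 - <<'E'
from h import *
np.set_printoptions(precision=0,suppress=True)
C=cloud("top",np.load("pics/top1.npy"))
for v in (165,180,200,220,240,260,290,330):print(v,[C[v,u] for u in (190,205,220,240,255)])
E
```

```text
165 [array([589., 244.,   4.]), array([588., 200.,   2.]), array([484.,  77., 707.]), array([482.,  50., 714.]), array([480.,  30., 726.])]
180 [array([462., 112., 728.]), array([462.,  94., 725.]), array([462.,  75., 725.]), array([461.,  49., 730.]), array([460.,  30., 733.])]
200 [array([436., 112., 735.]), array([436.,  93., 731.]), array([436.,  75., 732.]), array([436.,  50., 731.]), array([435.,  31., 736.])]
220 [array([412., 112., 736.]), array([411.,  94., 730.]), array([411.,  76., 720.]), array([410.,  50., 733.]), array([410.,  31., 735.])]
240 [array([367., 244.,  21.]), array([386.,  94., 733.]), array([386.,  75., 735.]), array([386.,  50., 736.]), array([385.,  32., 731.])]
260 [array([308., 248.,   4.]), array([361.,  96., 724.]), array([361.,  75., 736.]), array([361.,  50., 739.]), array([360.,  32., 735.])]
290 [array([223., 246.,  24.]), array([218., 207.,  -6.]), array([324.,  76., 736.]), array([325.,  51., 744.]), array([324.,  33., 743.])]
330 [array([103., 252.,   1.]), array([102., 207.,   3.]), array([274.,  78., 728.]), array([277.,  51., 747.]), array([277.,  33., 748.])]
```

```bash
python3 - <<'E'
from h import *
np.set_printoptions(precision=0,suppress=True)
P=np.vstack([cloud(n,np.load(f"pics/{n}0.npy"))[np.load(f"pics/{n}0.npy")>0] for n in("top","side")])
for nm,c in (("t4",(365,317)),("t2",(401,241)),("tip",(449,141)),("fold",(503,25)),("peg1",(540,-76)),("peg4",(540,-286))):
    c=np.array(c,float); r=np.linalg.norm(c); a=c/r; t=np.array([-a[1],a[0]])
    for z0,z1 in((230,450),(450,540),(540,640),(640,690),(690,740)):
        Q=P[(P[:,2]>z0)&(P[:,2]<z1)]; d=Q[:,:2]-c; ra=d@a; ta=d@t
        m=(np.abs(ta)<110)&(ra>-20)&(np.linalg.norm(d,axis=1)>30)
        if m.any(): i=np.where(m)[0][ra[m].argmin()]; print(nm,z0,z1,"radial %.0f tang %.0f"%(ra[i],ta[i]),Q[i])
E
```

```text
t4 230 450 radial 124 tang -102 [526. 322. 231.]
t4 450 540 radial 126 tang 36 [437. 427. 526.]
t4 540 640 radial 129 tang 47 [432. 437. 574.]
t4 640 690 radial 138 tang 110 [397. 490. 664.]
t4 690 740 radial 117 tang -110 [525. 311. 721.]
t2 230 450 radial -18 tang -109 [442. 139. 233.]
t2 450 540 radial 140 tang -110 [577. 219. 469.]
t2 540 640 radial 108 tang -110 [550. 203. 640.]
t2 640 690 radial 74 tang -109 [521. 186. 662.]
t2 690 740 radial 68 tang -108 [515. 183. 705.]
tip 230 450 radial 126 tang 109 [537. 283. 231.]
tip 450 540 radial 144 tang 32 [577. 215. 472.]
tip 540 640 radial 114 tang 9 [555. 183. 638.]
tip 640 690 radial 81 tang 36 [515. 199. 669.]
tip 690 740 radial 75 tang 55 [504. 216. 704.]
fold 230 450 radial 137 tang 109 [634. 141. 416.]
fold 450 540 radial 146 tang 110 [644. 142. 467.]
fold 540 640 radial 91 tang 109 [588. 138. 637.]
fold 640 690 radial 42 tang 110 [540. 136. 668.]
fold 690 740 radial 35 tang 110 [532. 136. 707.]
peg1 230 450 radial 151 tang 108 [704.  10. 383.]
peg1 450 540 radial 180 tang 61 [727. -41. 540.]
peg1 540 640 radial 179 tang 70 [727. -32. 543.]
peg4 230 450 radial 242 tang 110 [ 805. -303.  450.]
peg4 450 540 radial 240 tang 110 [ 804. -302.  451.]
```

```bash
python3 -m inch '[{"grip":60,"translation":[0,25,30],"turn":0},{"grip":60,"translation":[15,34,50],"turn":0},{"grip":60,"translation":[40,34,53],"turn":0},{"grip":60,"translation":[58,34,53],"turn":0},{"grip":60,"translation":[58,34,53],"turn":0}]'
python3 - <<'E'
from h import *
to((452.2,134.3,213),0.441)
p,d=capture("side"); cv2.imwrite("pics/side2.png",p)
crop(p,220,80,130,130,5,"pics/s2b.png")
E
```

```text
time: 2.95
eef_pos: [453.0, 132.5, 263.0]
tool_rot: [0.537, 0.844, 0.0, 0.0]
ft_force: [-0.1, -1.0, -0.1]
opening: 59.9
shift [ 2.  0. 50.] jaw yaw 0.438 turn -0.003 q7 0.09
```

View pics/s2b.png

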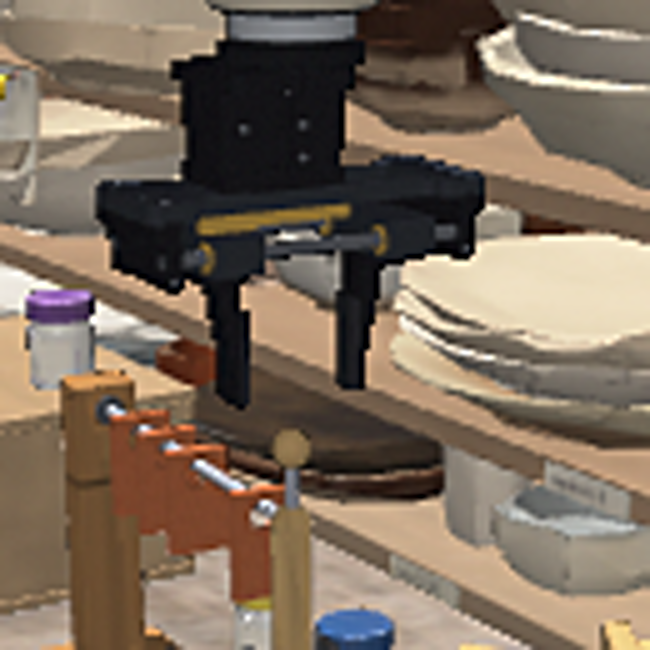

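Side picture: the knob at crop (291,448), centred under the open fingers. I go down, then close.

```bash
python3 -m inch '[{"grip":60,"translation":[2,0,25],"turn":0},{"grip":60,"translation":[2,0,48],"turn":0},{"grip":40,"translation":[2,0,48],"turn":0},{"grip":25,"translation":[2,0,48],"turn":0},{"grip":15,"translation":[2,0,48],"turn":0}]' 10
python3 -m inch '[{"grip":15,"translation":[0,0,0],"turn":0},{"grip":15,"translation":[0,0,0],"turn":0},{"grip":15,"translation":[0,0,0],"turn":0}]' 10
```

```text
time: 3.62
eef_pos: [453.0, 133.4, 215.7]
tool_rot: [0.538, 0.843, 0.001, 0.001]
ft_force: [0.4, 0.0, -0.3]
opening: 37.7
time: 4.0
eef_pos: [453.1, 133.8, 215.1]
tool_rot: [0.537, 0.843, 0.001, 0.001]
ft_force: [4.6, 2.1, 0.9]
opening: 20.8
```

```bash
python3 -m inch '[{"grip":15,"translation":[-12,1,1],"turn":0},{"grip":15,"translation":[-25,1,2.5],"turn":0},{"grip":15,"translation":[-38,1,6],"turn":0},{"grip":15,"translation":[-49.5,1,10],"turn":0},{"grip":15,"translation":[-60,1,15],"turn":0}]'
python3 -m inch '[{"grip":15,"translation":[-11.7,0,7.2],"turn":0},{"grip":15,"translation":[-22,0,15],"turn":0},{"grip":15,"translation":[-31.1,0,23.5],"turn":0},{"grip":15,"translation":[-39,0,33],"turn":0},{"grip":15,"translation":[-46.9,0,43.4],"turn":0}]'
python3 -m inch '[{"grip":15,"translation":[-4.5,0,8],"turn":0},{"grip":15,"translation":[-9,0,16.7],"turn":0},{"grip":15,"translation":[-11.5,0,22.6],"turn":0},{"grip":15,"translation":[-11.5,0,22.6],"turn":0}]'
```

```text
time: 4.62
eef_pos: [479.0, 78.8, 199.2]
tool_rot: [0.538, 0.843, 0.0, -0.0]
ft_force: [1.8, 1.5, 0.8]
opening: 20.8
time: 5.25
eef_pos: [498.7, 36.7, 155.6]
tool_rot: [0.537, 0.843, 0.0, 0.0]
ft_force: [3.0, 1.6, 0.9]
opening: 20.7
time: 5.75
eef_pos: [503.4, 26.5, 133.0]
tool_rot: [0.537, 0.843, 0.0, -0.0]
ft_force: [6.2, 0.3, 0.2]
opening: 20.9
```

```bash
python3 -m inch '[{"grip":40,"translation":[0,0,0],"turn":0},{"grip":55,"translation":[0,0,0],"turn":0},{"grip":60,"translation":[0,0,-20],"turn":0},{"grip":60,"translation":[0,0,-60],"turn":0},{"grip":60,"translation":[0,0,-105],"turn":0}]'
python3 - <<'E'
from h import *
np.set_printoptions(precision=1,suppress=True)
p=cv2.imread("pics/top0.png"); h=cv2.cvtColor(p,cv2.COLOR_BGR2HSV)
for a in [(515,172),(362,245),(285,285)]: print(h[180+a[1]//5,105+a[0]//5])
b=p.astype(int); m=((b[...,2]-b[...,1]>40)&(b[...,2]>90)).astype(np.uint8); m[:, :135]=0; m[:,230:]=0;m[:200]=0;m[250:]=0
n,l,st,c=cv2.connectedComponentsWithStats(m)
for i in range(1,n):
    if st[i,4]>8: print(c[i],st[i],plane("top",*c[i],200))
p,d=capture("side"); cv2.imwrite("pics/side3.png",p); np.save("pics/side3.npy",d); crop(p,220,130,110,110,6,"pics/s3b.png")
E
```

```text
time: 6.38
eef_pos: [502.0, 26.5, 238.9]
tool_rot: [0.537, 0.843, -0.001, -0.001]
ft_force: [0.2, -0.3, 0.2]
opening: 57.9
[ 10 148 134]
[ 10 156 132]
[ 11 163 125]
[206.8 213.2] [202 207  10  14  58] [438.  168.5 200. ]
[176.1 228.7] [172 222   9  15  62] [400.9 245.3 200. ]
[160.7 236.2] [156 229  10  16  62] [383.  283.5 200. ]
[146.  242.9] [142 237   9  13  53] [367.1 320.1 200. ]
```

View pics/s3b.png

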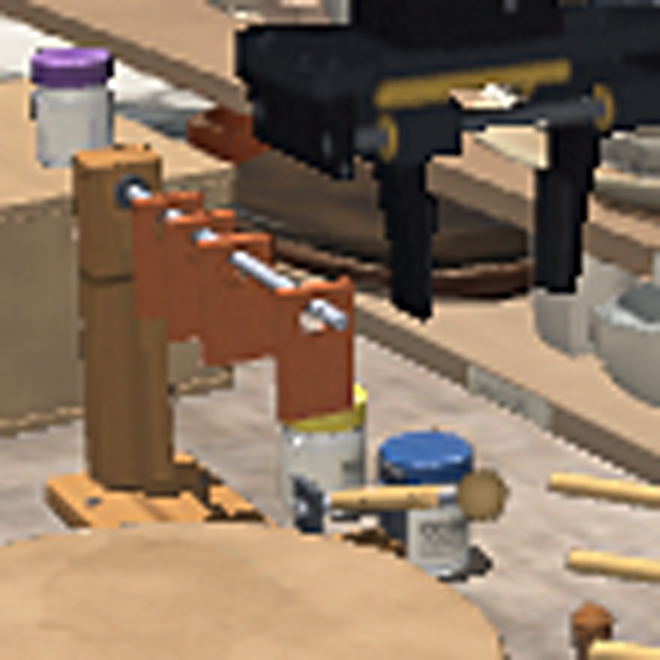

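```bash
python3 - <<'E'
from h import *
np.set_printoptions(precision=1,suppress=True)
p=cv2.imread("pics/side3.png"); D=np.load("pics/side3.npy"); C=cloud("side",D)
b=p.astype(int); m=((b[...,2]-b[...,1]>60)&(D>0)); m[:, :262]=0; m[:,285:]=0;m[:176]=0;m[202:]=0
m[:,280:]=0
n,l,st,c=cv2.connectedComponentsWithStats(m.astype(np.uint8))
i=1+st[1:,4].argmax(); k=(l==i); Q=C[k]; print(st[i])
u=np.array([-.4254,.905,0]); x=np.array([.905,.4254,0])
print("mean",np.median(Q,0),"along",np.percentile(Q@u,[5,50,95]),"lat",np.percentile(Q@x,[2,50,98]),"z",np.percentile(Q[:,2],[2,50,98]))
q=np.array([438,168.5,200]); print("top est",q@u,q@x); 
for q in ([435.9,165.4],[400.9,245.3],[383,283.5],[367.1,320.1],[452.2,134.3],[345.6,360.3],[453.1,133.8]): print(q,np.dot(q,u[:2]),np.dot(q,x[:2]))
print("tip",*tri(((343+.5)/6-.5+220,(320+.5)/6-.5+130),(553.5/5-.5+105,153.5/5-.5+180)))
# side rays on planes: tile face corners
E
```

```text
[266 176  13   6  20]
mean [444.7 168.5 200.2] along [-40.5 -37.1 -33.2] lat [450.3 474.4 484.9] z [187.7 200.2 201. ]
top est -33.83269999999999 468.06989999999996
[435.9, 165.4] -35.74485999999999 464.85065999999995
[400.9, 245.3] 51.45364000000003 467.16512
[383, 283.5] 93.6393 467.21590000000003
[367.1, 320.1] 133.52616000000003 468.39604
[452.2, 134.3] -70.82437999999999 466.37221999999997
[345.6, 360.3] 179.05326 466.03962
[453.1, 133.8] -71.65973999999999 466.97402000000005
tip [447.8 148.6 189.7] 4.354170792235313
```

```bash
python3 -c "
from h import *
to((437.3,167.4,230),.44);to((437.3,167.4,156),.44)"
```

```text
shift [155.7  -1.8  14.8] jaw yaw 0.437 turn -0.003 q7 0.26
shift [155.9  -2.1  88.8] jaw yaw 0.437 turn -0.003 q7 0.26
```

```bash
python3 -m inch '[{"grip":60,"translation":[50,-1,5],"turn":-0.003},{"grip":60,"translation":[105,-2,15],"turn":-0.003},{"grip":60,"translation":[145,-2,20],"turn":-0.003},{"grip":60,"translation":[156,-2,30],"turn":-0.003},{"grip":60,"translation":[156,-2,35],"turn":-0.003}]'
python3 - <<'E'
from h import *
to((437.3,167.4,156),.44)
p,d=capture("side"); crop(p,220,90,120,120,5,"pics/s4b.png")
E
```

```text
time: 7.05
eef_pos: [435.0, 166.9, 202.7]
tool_rot: [0.536, 0.844, -0.001, -0.0]
ft_force: [0.2, -0.5, -0.2]
opening: 59.9
shift [-0.6  2.4 46.7] jaw yaw 0.440 turn 0.000 q7 -0.02
```

View pics/s4b.png

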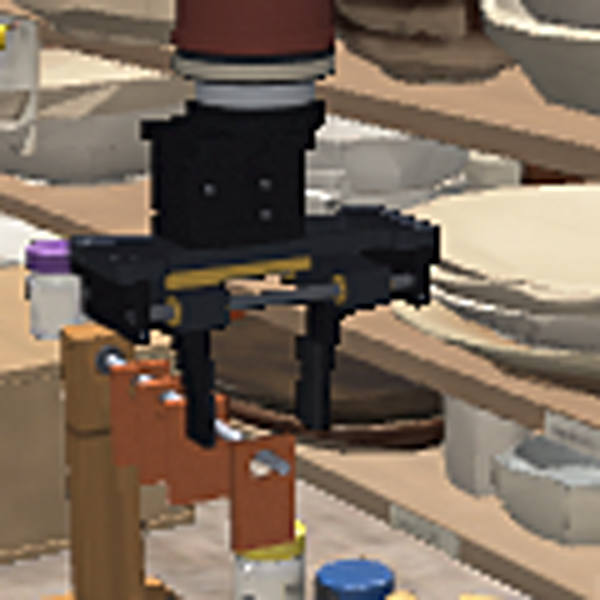

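```bash
python3 -m inch '[{"grip":60,"translation":[0,2,20],"turn":0},{"grip":60,"translation":[0,2,40],"turn":0},{"grip":55,"translation":[0,2,46],"turn":0},{"grip":45,"translation":[0,2,46],"turn":0},{"grip":34,"translation":[0,2,46],"turn":0}]' 12
python3 -m inch '[{"grip":34,"translation":[0,0,0],"turn":0},{"grip":34,"translation":[0,0,0],"turn":0},{"grip":34,"translation":[0,0,0],"turn":0}]' 12
python3 - <<'E'
from h import *
to((437.3,167.4,156),.44)
p,d=capture("side"); crop(p,220,90,120,120,5,"pics/s5b.png")
E
```

```text
time: 7.72
eef_pos: [437.9, 167.9, 158.3]
tool_rot: [0.536, 0.844, 0.0, 0.0]
ft_force: [-0.3, 0.1, 0.0]
opening: 42.5
time: 8.1
eef_pos: [437.8, 168.1, 158.1]
tool_rot: [0.536, 0.844, 0.0, 0.0]
ft_force: [0.8, -1.5, 3.9]
opening: 37.8
shift [-0.4 -0.8  2.1] jaw yaw 0.439 turn -0.001 q7 -0.06
```

View pics/s5b.png

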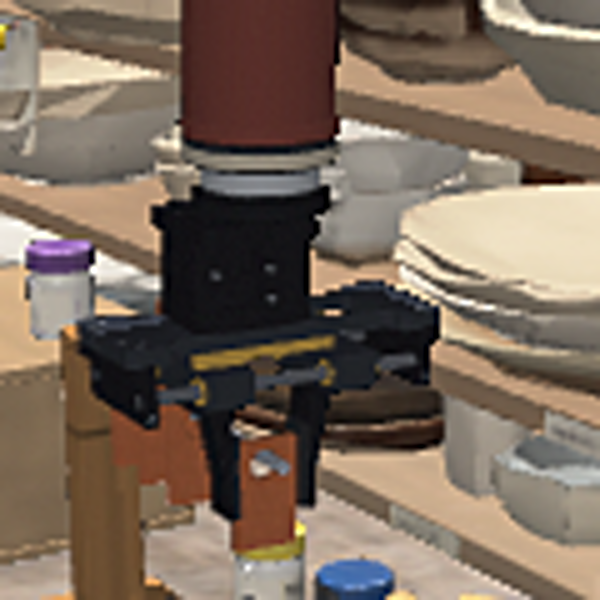

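```bash
python3 -m inch '[{"grip":34,"translation":[0,0,-2.5],"turn":0},{"grip":34,"translation":[0,0,-5],"turn":0},{"grip":34,"translation":[0,0,-5],"turn":0}]'
python3 -m inch '[{"grip":34,"translation":[-10,0,0],"turn":0},{"grip":34,"translation":[-20,0,0],"turn":0}]'
python3 - <<'E'
from h import *
p,d=capture("side"); crop(p,220,90,120,120,5,"pics/s6b.png")
E
```

```text
time: 8.52
eef_pos: [437.3, 168.1, 162.6]
tool_rot: [0.536, 0.844, 0.0, -0.0]
ft_force: [-1.1, 0.1, -0.1]
opening: 37.8
time: 8.78
eef_pos: [446.1, 149.0, 162.5]
tool_rot: [0.536, 0.844, -0.0, -0.0]
ft_force: [-0.4, -1.8, -0.2]
opening: 38.2
```

View pics/s6b.png

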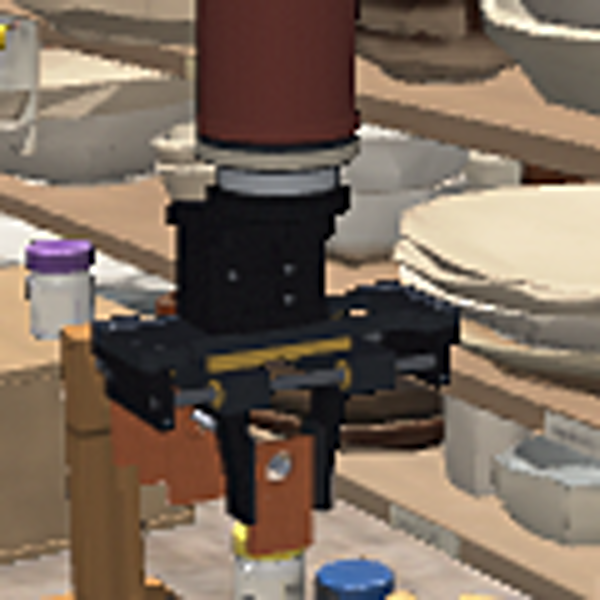

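```bash
python3 -m inch '[{"grip":34,"translation":[-10,0,0],"turn":0},{"grip":34,"translation":[-20,0,0],"turn":0},{"grip":34,"translation":[-28,0,0],"turn":0},{"grip":34,"translation":[-30,0,0],"turn":0}]'
cat >> h.py <<'E'
def pegs(tag):
    p,D=capture("top"); q,E=capture("side"); cv2.imwrite(f"pics/top_{tag}.png",p); cv2.imwrite(f"pics/side_{tag}.png",q)
    crop(p,250,110,190,100,4,f"pics/tp_{tag}.png"); crop(q,295,185,125,150,4,f"pics/sp_{tag}.png")
    C=cloud("top",D); m=(D>0)&(np.abs(C[...,2]-204)<9)&(C[...,0]>565)&(C[...,0]<650)&(C[...,1]<0)
    P=C[m]; P=P[np.abs(P[:,0]-np.median(P[:,0]))<30]
    l=cv2.fitLine(P[:,:2].astype(np.float32),cv2.DIST_HUBER,0,.01,.01).ravel()
    print("rail top yaw-dir",l[:2]*np.sign(l[1]),"at",l[2:],"y range",np.percentile(P[:,1],[.5,99.5]),"z",np.median(P[:,2]))
E
python3 - <<'E'
from h import *
p,d=capture("side"); crop(p,220,90,120,120,5,"pics/s7b.png")
pegs("a")
E
```

```text
time: 9.32
eef_pos: [458.8, 122.1, 162.5]
tool_rot: [0.537, 0.844, 0.0, -0.0]
ft_force: [-0.5, 0.8, -0.9]
opening: 38.0
rail top yaw-dir [0.03264725 0.99946696] at [ 586.86615 -218.8868 ] y range [-387.31766482  -52.77580249] z 203.28805518213653
```

View pics/s7b.png

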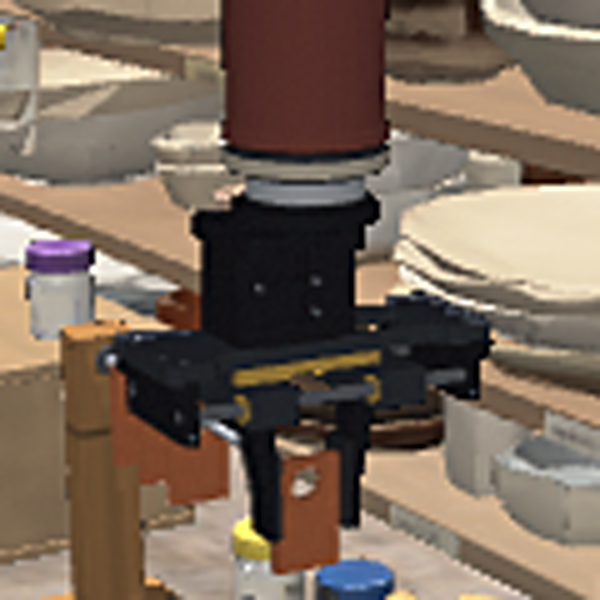

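View pics/tp_a.png

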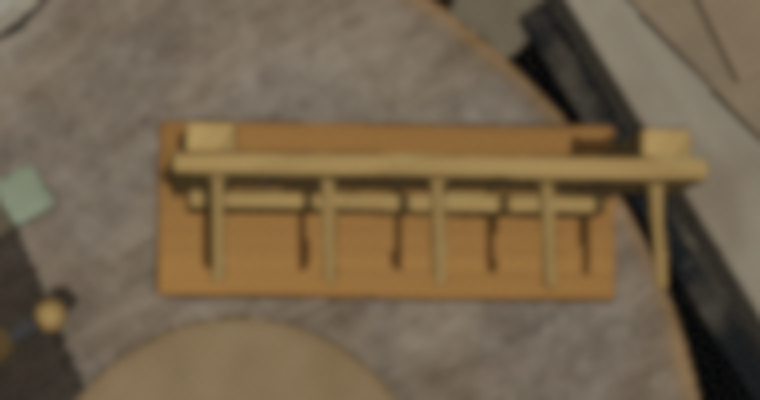

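View pics/sp_a.png

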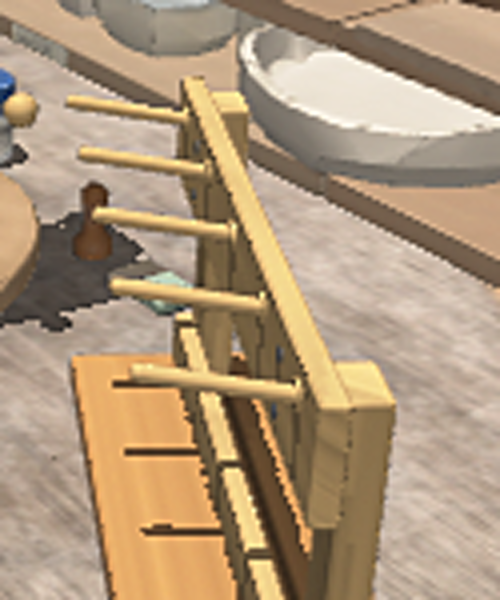

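```bash
python3 -m inch '[{"grip":34,"translation":[0,0,-15],"turn":0},{"grip":34,"translation":[0,0,-35],"turn":0},{"grip":34,"translation":[0,0,-50],"turn":0},{"grip":34,"translation":[0,0,-55],"turn":0}]'
python3 -c "
from h import *
to((480,-40,216),1.538)"
```

```text
time: 9.98
eef_pos: [459.1, 123.0, 219.0]
tool_rot: [0.536, 0.844, 0.001, 0.001]
ft_force: [0.1, -0.7, -0.3]
opening: 38.0
shift [-156.4  -50.4    3. ] jaw yaw 0.439 turn -1.099 q7 0.08
```

```bash
python3 -m inch '[{"grip":34,"translation":[-15,-5,0],"turn":-0.1},{"grip":34,"translation":[-45,-14,0],"turn":-0.25},{"grip":34,"translation":[-80,-26,0],"turn":-0.4},{"grip":34,"translation":[-115,-38,0],"turn":-0.56},{"grip":34,"translation":[-145,-46,0],"turn":-0.72}]'
python3 -m inch '[{"grip":34,"translation":[-5,-3,0],"turn":-0.13},{"grip":34,"translation":[-11,-4,0],"turn":-0.26},{"grip":34,"translation":[-11,-4,0],"turn":-0.379}]'
python3 -c "
from h import *
to((483,-76,175),1.538)"
```

```text
time: 10.6
eef_pos: [478.3, -29.6, 217.3]
tool_rot: [0.202, 0.979, -0.0, -0.0]
ft_force: [0.1, 0.5, -0.2]
opening: 38.0
time: 10.98
eef_pos: [487.1, -36.4, 217.2]
tool_rot: [0.015, 1.0, 0.0, -0.0]
ft_force: [-0.2, 0.2, -0.4]
opening: 37.8
shift [  2.9 -39.7  42.2] jaw yaw 1.542 turn 0.004 q7 1.51
```

```bash
python3 -m inch '[{"grip":34,"translation":[6,-20,10],"turn":0.004},{"grip":34,"translation":[6,-38,30],"turn":0.004},{"grip":34,"translation":[6,-40,42],"turn":0.004},{"grip":34,"translation":[6,-40,42],"turn":0.004}]'
python3 - <<'E'
from h import *
np.set_printoptions(precision=1,suppress=True)
to((483,-76,175),1.538)
p,d=capture("side"); crop(p,230,120,150,130,5,"pics/s8b.png"); cv2.imwrite("pics/side8.png",p)
q,d=capture("top"); crop(q,250,110,190,100,4,"pics/t8b.png")
P,M,s=tool()
print(proj("side",[P+[0,0,27],[518,-77,202]]))
E
```

```text
time: 11.48
eef_pos: [479.2, -75.2, 174.8]
tool_rot: [0.018, 1.0, 0.0, -0.001]
ft_force: [-0.6, 0.7, -0.4]
opening: 37.9
shift [-3.8 -0.6 -0.2] jaw yaw 1.534 turn -0.004 q7 1.57
[[294.6 209.6]
 [311.6 210. ]]
```

View pics/s8b.png

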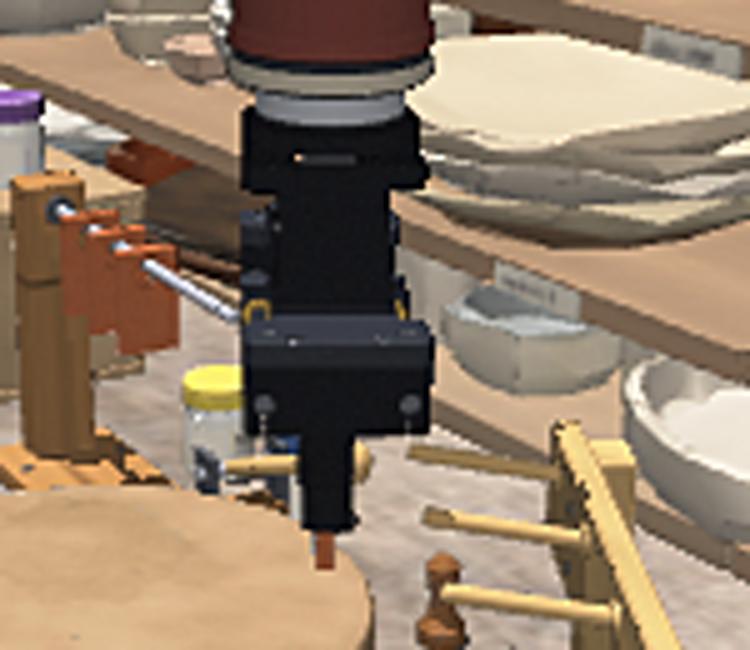

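View pics/t8b.png

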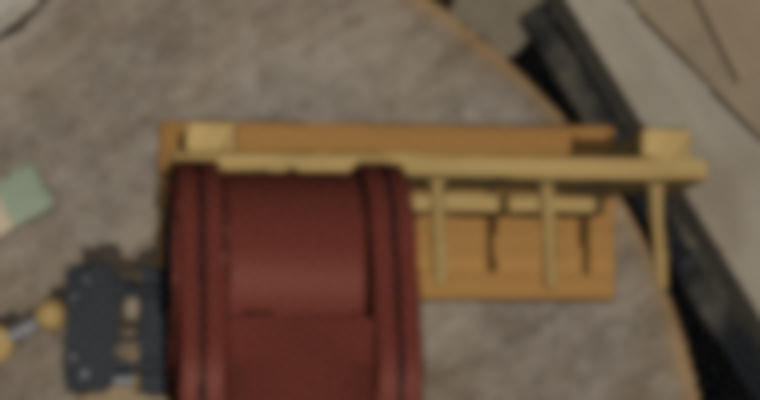

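```bash
python3 - <<'E'
from h import *
P,M,s=tool()
print((proj("side",[P+[0,0,-22],P+[0,19,-22],P+[0,-19,-22]])-[230,120])*5+2)
E
```

```text
[[323.56246483 548.84383543]
 [320.11450483 531.2426819 ]
 [327.14385915 567.12614476]]
```

```bash
python3 -m inch '[{"grip":34,"translation":[-15,-0.6,0],"turn":-0.004},{"grip":34,"translation":[-28,-0.6,0],"turn":-0.004},{"grip":34,"translation":[-36,-0.6,0],"turn":-0.004},{"grip":34,"translation":[-46,-0.6,1.2],"turn":-0.004}]'
python3 - <<'E'
from h import *
p,d=capture("side"); crop(p,250,160,100,100,6,"pics/s9b.png")
E
```

```text
time: 12.08
eef_pos: [526.4, -78.1, 174.3]
tool_rot: [0.016, 1.0, 0.0, -0.0]
ft_force: [0.4, -0.2, -0.5]
opening: 38.1
```

View pics/s9b.png

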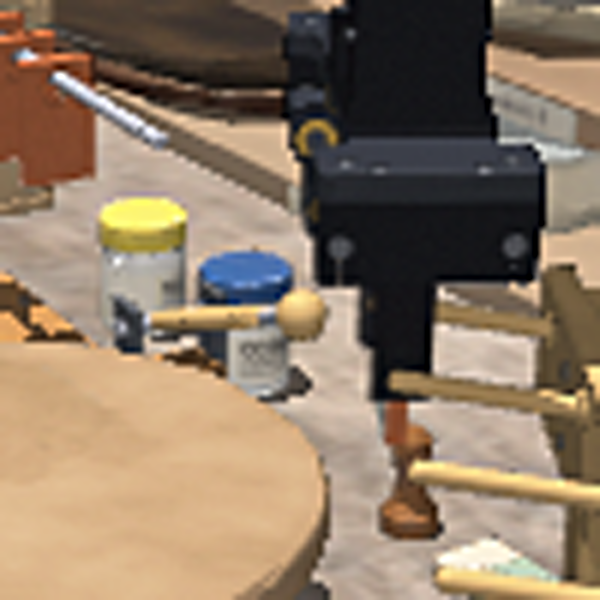

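```bash
python3 -m inch '[{"grip":34,"translation":[-10,0,1.8],"turn":0},{"grip":34,"translation":[-20,0,3.5],"turn":0},{"grip":34,"translation":[-30,0,5.3],"turn":0},{"grip":34,"translation":[-30,0,5.3],"turn":0}]'
python3 -m inch '[{"grip":34,"translation":[0,0,2],"turn":0},{"grip":34,"translation":[0,0,4],"turn":0},{"grip":34,"translation":[0,0,5],"turn":0},{"grip":34,"translation":[0,0,5],"turn":0}]'
```

```text
time: 12.62
eef_pos: [556.2, -79.1, 168.7]
tool_rot: [0.016, 1.0, 0.0, -0.0]
ft_force: [-0.6, -0.8, -0.0]
opening: 38.0
time: 13.12
eef_pos: [555.6, -79.2, 164.1]
tool_rot: [0.016, 1.0, -0.0, 0.0]
ft_force: [-0.5, -0.4, 0.2]
opening: 37.8
```

```bash
python3 -m inch '[{"grip":34,"translation":[0,0,1],"turn":0},{"grip":34,"translation":[0,0,1],"turn":0}]'
python3 -m inch '[{"grip":34,"translation":[0,0,0.7],"turn":0},{"grip":34,"translation":[0,0,0.7],"turn":0}]'
```

```text
time: 13.38
eef_pos: [555.8, -79.2, 163.6]
tool_rot: [0.016, 1.0, -0.0, 0.0]
ft_force: [-3.1, 0.5, 5.0]
opening: 38.0
time: 13.62
eef_pos: [555.8, -79.3, 163.4]
tool_rot: [0.016, 1.0, -0.0, 0.0]
ft_force: [-4.3, 1.2, 9.7]
opening: 37.7
```

Contact: it rests on the peg. I back up a hair and release.

```bash
python3 -m inch '[{"grip":36,"translation":[0,0,-1],"turn":0},{"grip":42,"translation":[0,0,-1],"turn":0},{"grip":48,"translation":[0,0,-1],"turn":0},{"grip":50,"translation":[0,0,-1],"turn":0},{"grip":50,"translation":[0,0,-1],"turn":0}]'
python3 -m inch '[{"grip":50,"translation":[0,0,-12],"turn":0},{"grip":50,"translation":[0,0,-35],"turn":0},{"grip":50,"translation":[0,0,-60],"turn":0},{"grip":50,"translation":[20,0,-75],"turn":0},{"grip":50,"translation":[60,20,-75],"turn":0}]'
python3 - <<'E'
from h import *
p,d=capture("side"); crop(p,250,110,150,130,5,"pics/s10b.png")
to((459,123,235),.44)
E
```

```text
time: 14.25
eef_pos: [555.6, -79.2, 163.3]
tool_rot: [0.016, 1.0, 0.0, -0.0]
ft_force: [0.3, -0.4, 0.9]
opening: 49.6
time: 14.88
eef_pos: [497.2, -57.9, 240.3]
tool_rot: [0.017, 1.0, 0.0, 0.001]
ft_force: [0.1, 1.5, 0.0]
opening: 49.7
shift [ 38.8 175.6   4.6] jaw yaw 1.540 turn 1.100 q7 1.54
```

View pics/s10b.png

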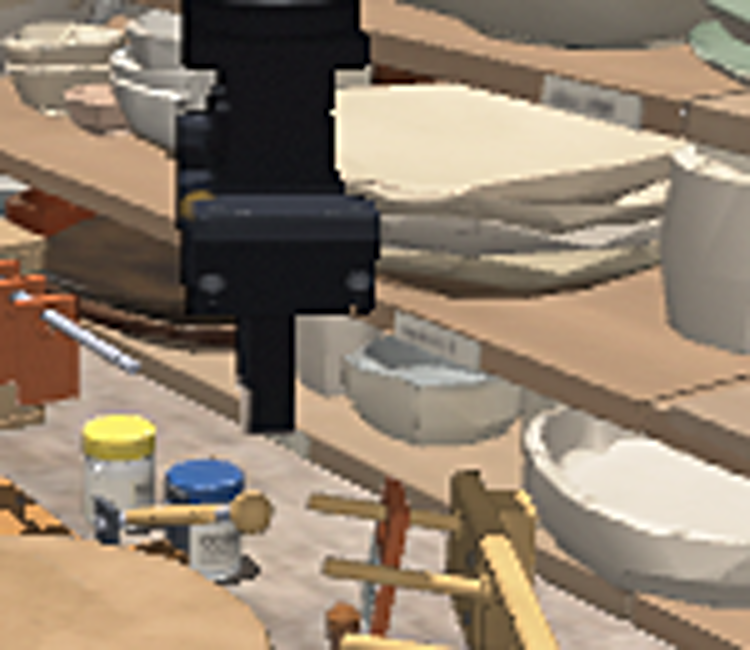

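```bash
python3 -c "
from h import *
to((400.7,245.3,225),.44)"
python3 -m inch '[{"grip":55,"translation":[15,40,0],"turn":0.17},{"grip":60,"translation":[30,85,0],"turn":0.34},{"grip":60,"translation":[45,130,0],"turn":0.52},{"grip":60,"translation":[58,175,0],"turn":0.7},{"grip":60,"translation":[70,220,0],"turn":0.88}]'
python3 -c "
from h import *
to((400.7,245.3,225),.44)"
```

```text
shift [100.8 296.1  14.7] jaw yaw 1.540 turn 1.100 q7 1.54
time: 15.55
eef_pos: [433.7, 164.7, 239.4]
tool_rot: [0.44, 0.898, 0.0, 0.001]
ft_force: [-0.6, -0.1, 0.3]
opening: 60.1
shift [83.9 23.4 14.3] jaw yaw 0.660 turn 0.220 q7 0.24
```

```bash
python3 -m inch '[{"grip":60,"translation":[40,11,5],"turn":0.13},{"grip":60,"translation":[70,20,12],"turn":0.22},{"grip":60,"translation":[84,23.4,25],"turn":0.22},{"grip":60,"translation":[84,23.4,35],"turn":0.22}]'
python3 - <<'E'
from h import *
to((400.7,245.3,158),.44)
p,d=capture("side"); crop(p,200,90,120,120,5,"pics/s11.png")
P,M,s=tool(); print((proj("side",[P])-[200,90])*5)
E
```

```text
time: 16.05
eef_pos: [400.3, 244.6, 203.6]
tool_rot: [0.532, 0.847, 0.0, 0.0]
ft_force: [-0.7, -0.3, -0.1]
opening: 59.5
shift [ 0.5  0.7 45.6] jaw yaw 0.448 turn 0.008 q7 -0.20
[[292.45272516 393.82359776]]
```

View pics/s11.png

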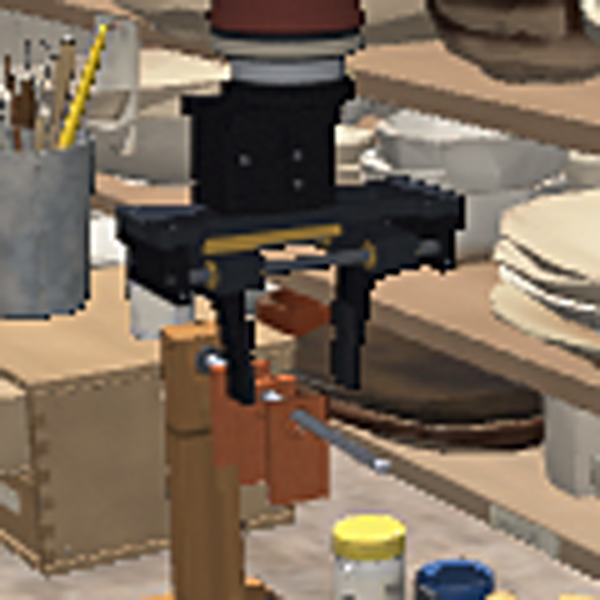

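```bash
python3 -m inch '[{"grip":60,"translation":[0.5,1,20],"turn":0.008},{"grip":60,"translation":[0.5,1,40],"turn":0.008},{"grip":55,"translation":[0.5,1,45.5],"turn":0.008},{"grip":45,"translation":[0.5,1,45.5],"turn":0.008},{"grip":34,"translation":[0.5,1,45.5],"turn":0.008}]' 12
python3 -m inch '[{"grip":34,"translation":[0,0,0],"turn":0},{"grip":34,"translation":[0,0,0],"turn":0},{"grip":34,"translation":[0,0,0],"turn":0}]' 12
python3 -m inch '[{"grip":34,"translation":[0,0,-2.5],"turn":0},{"grip":34,"translation":[0,0,-5],"turn":0},{"grip":34,"translation":[0,0,-5],"turn":0}]'
python3 -c "
from h import *
to((459.5,121.5,162.5),.44)"
```

```text
time: 16.73
eef_pos: [401.9, 244.5, 158.7]
tool_rot: [0.537, 0.844, 0.0, 0.0]
ft_force: [-0.6, 0.1, 0.3]
opening: 42.6
time: 17.1
eef_pos: [401.8, 244.6, 158.4]
tool_rot: [0.537, 0.844, 0.0, 0.0]
ft_force: [-0.2, -0.6, 5.1]
opening: 37.8
time: 17.48
eef_pos: [401.3, 244.5, 162.9]
tool_rot: [0.537, 0.844, -0.0, -0.0]
ft_force: [0.8, 0.3, -0.3]
opening: 37.7
shift [-136.     0.6    0.4] jaw yaw 0.438 turn -0.002 q7 -0.25
```

```bash
python3 -m inch '[{"grip":34,"translation":[-10,0,0],"turn":0},{"grip":34,"translation":[-28,0,0],"turn":0},{"grip":34,"translation":[-46,0.2,0],"turn":0},{"grip":34,"translation":[-64,0.3,0],"turn":0},{"grip":34,"translation":[-80,0.4,0],"turn":0}]'
python3 -m inch '[{"grip":34,"translation":[-16,0,0],"turn":0},{"grip":34,"translation":[-34,0,0],"turn":0},{"grip":34,"translation":[-50,0,0],"turn":0},{"grip":34,"translation":[-56,0,0],"turn":0},{"grip":34,"translation":[-57,0,0],"turn":0}]'
python3 - <<'E'
from h import *
pegs("b")
p=cv2.imread("pics/side_b.png"); crop(p,220,120,130,120,5,"pics/s12.png")
E
```

```text
time: 18.1
eef_pos: [436.1, 170.8, 162.7]
tool_rot: [0.537, 0.844, -0.0, -0.0]
ft_force: [0.2, 0.0, -1.1]
opening: 37.9
time: 18.73
eef_pos: [459.9, 120.4, 162.8]
tool_rot: [0.537, 0.844, 0.0, -0.0]
ft_force: [0.1, 0.3, -0.1]
opening: 37.8
rail top yaw-dir [0.03289948 0.9994587 ] at [ 586.99915 -218.971  ] y range [-387.32897435  -52.75593129] z 203.27803561047654
```

View pics/s12.png

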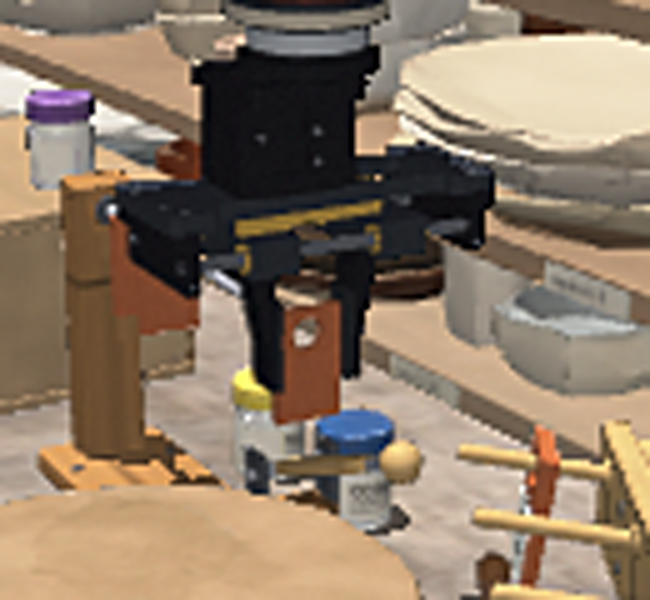

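View pics/tp_b.png

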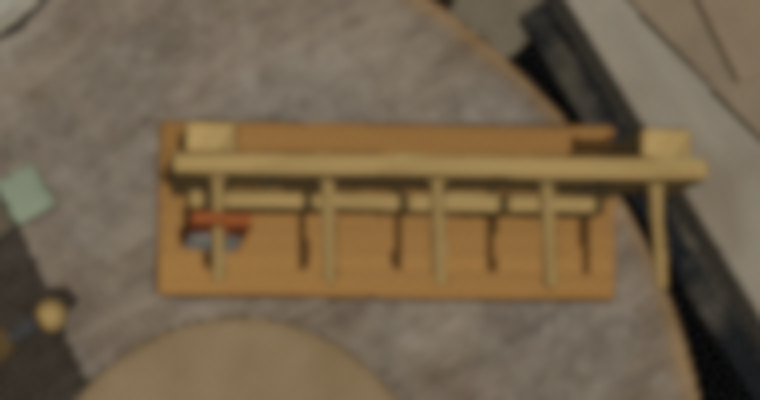

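View pics/sp_b.png

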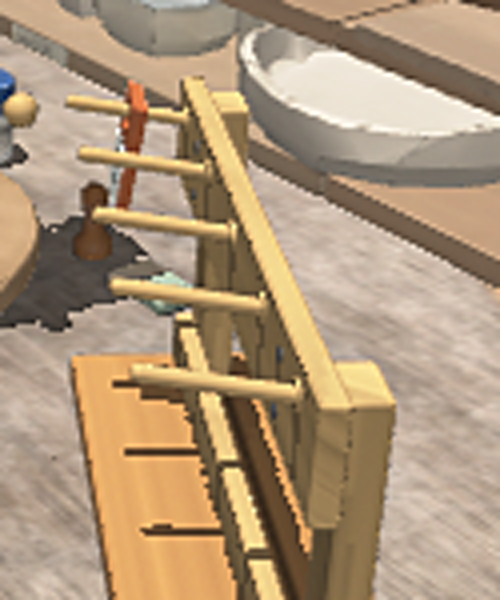

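```bash
python3 -m inch '[{"grip":34,"translation":[0,0,-15],"turn":0},{"grip":34,"translation":[0,0,-40],"turn":0},{"grip":34,"translation":[-10,0,-56],"turn":-0.1},{"grip":34,"translation":[-45,-14,-57],"turn":-0.25},{"grip":34,"translation":[-85,-28,-57],"turn":-0.4}]'
python3 -c "
from h import *
to((477,-145,219),1.538)"
```

```text
time: 19.45
eef_pos: [470.8, 31.8, 221.5]
tool_rot: [0.355, 0.935, 0.0, 0.001]
ft_force: [-0.1, -0.7, -0.3]
opening: 37.7
shift [-121.9 -128.1    2.5] jaw yaw 0.845 turn -0.693 q7 0.69
```

```bash
python3 -m inch '[{"grip":34,"translation":[-32,-30,0],"turn":-0.15},{"grip":34,"translation":[-65,-65,0],"turn":-0.3},{"grip":34,"translation":[-96,-98,1],"turn":-0.45},{"grip":34,"translation":[-116,-121,2],"turn":-0.6},{"grip":34,"translation":[-122,-128,2],"turn":-0.693}]'
python3 -c "
from h import *
to((477,-145,175),1.538)"
```

```text
time: 20.08
eef_pos: [475.3, -147.0, 218.8]
tool_rot: [0.019, 1.0, -0.0, 0.0]
ft_force: [0.0, -0.1, -0.4]
opening: 37.8
shift [-1.6  2.1 43.8] jaw yaw 1.532 turn -0.006 q7 1.72
```

```bash
python3 -m inch '[{"grip":34,"translation":[0,2,20],"turn":-0.006},{"grip":34,"translation":[0,2,40],"turn":-0.006},{"grip":34,"translation":[0,2,44],"turn":-0.006},{"grip":34,"translation":[0,2,44],"turn":-0.006}]'
python3 - <<'E'
from h import *
to((477,-145,175),1.538)
p,d=capture("side"); crop(p,240,130,130,130,5,"pics/s13.png")
P,M,s=tool(); print((proj("side",[P+[0,-19,-22]])-[240,130])*5+2)
E
```

```text
time: 20.58
eef_pos: [475.9, -142.9, 174.7]
tool_rot: [0.017, 1.0, -0.0, 0.0]
ft_force: [-0.5, -0.8, -0.0]
opening: 38.0
shift [-1.2 -2.1 -0.2] jaw yaw 1.537 turn -0.001 q7 1.69
[[281.54244773 591.25250529]]
```

View pics/s13.png

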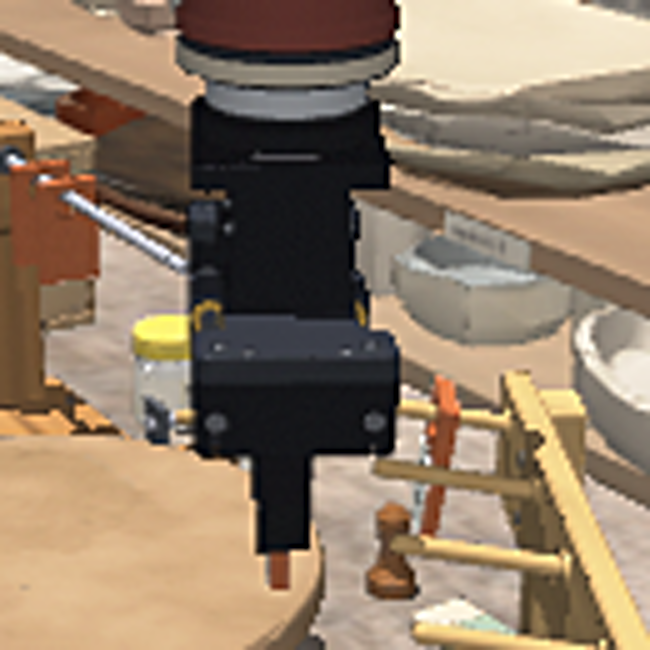

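```bash
python3 -m inch '[{"grip":34,"translation":[-14,-2,0],"turn":0},{"grip":34,"translation":[-28,-2.2,0],"turn":0},{"grip":34,"translation":[-38,-2.2,0],"turn":0},{"grip":34,"translation":[-48,-2.2,1.2],"turn":0}]'
python3 -c "
from h import *
to((554,-147.6,168.5),1.538)
p,d=capture('side'); crop(p,260,170,90,90,6,'pics/s14.png')"
```

```text
time: 21.12
eef_pos: [524.3, -146.8, 172.5]
tool_rot: [0.017, 1.0, 0.0, -0.0]
ft_force: [-0.2, 0.1, -0.7]
opening: 37.8
shift [-29.7   0.2   4. ] jaw yaw 1.537 turn -0.001 q7 1.63
```

View pics/s14.png

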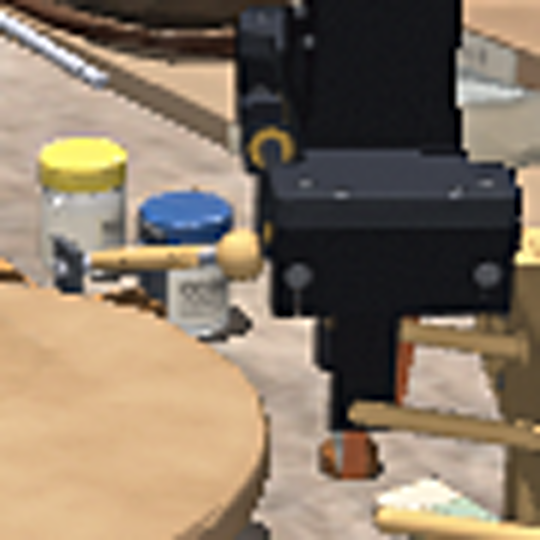

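```bash
python3 -m inch '[{"grip":34,"translation":[-10,0,1.5],"turn":0},{"grip":34,"translation":[-20,0,3],"turn":0},{"grip":34,"translation":[-29,0,4.5],"turn":0},{"grip":34,"translation":[-29,0,4.5],"turn":0}]'
python3 -m inch '[{"grip":34,"translation":[0,0,2],"turn":0},{"grip":34,"translation":[0,0,4],"turn":0},{"grip":34,"translation":[0,0,5],"turn":0},{"grip":34,"translation":[0,0,5],"turn":0}]'
```

```text
time: 21.68
eef_pos: [552.8, -147.7, 167.9]
tool_rot: [0.017, 1.0, 0.0, -0.0]
ft_force: [-0.6, 0.1, 0.0]
opening: 37.9
time: 22.18
eef_pos: [552.3, -148.0, 164.2]
tool_rot: [0.017, 1.0, -0.0, 0.0]
ft_force: [-3.4, 0.2, 7.7]
opening: 37.8
```

Contact again; release and retreat.

```bash
python3 -m inch '[{"grip":36,"translation":[0,0,-0.5],"turn":0},{"grip":42,"translation":[0,0,-0.5],"turn":0},{"grip":48,"translation":[0,0,-0.5],"turn":0},{"grip":50,"translation":[0,0,-0.5],"turn":0},{"grip":50,"translation":[0,0,-0.5],"turn":0}]'
python3 -m inch '[{"grip":50,"translation":[0,0,-12],"turn":0},{"grip":50,"translation":[0,0,-35],"turn":0},{"grip":50,"translation":[0,0,-60],"turn":0},{"grip":50,"translation":[20,0,-75],"turn":0},{"grip":50,"translation":[60,20,-75],"turn":0}]'
python3 - <<'E'
from h import *
p,d=capture("side"); crop(p,250,110,150,130,5,"pics/s15.png")
to((382.9,283.4,235),.44)
E
```

```text
time: 22.8
eef_pos: [552.3, -147.9, 163.5]
tool_rot: [0.017, 1.0, 0.0, -0.0]
ft_force: [-0.6, -1.0, 0.5]
opening: 49.5
time: 23.42
eef_pos: [493.9, -126.6, 240.5]
tool_rot: [0.018, 1.0, 0.0, 0.001]
ft_force: [-0.9, 0.9, 0.4]
opening: 49.9
shift [119.4 402.4   4.9] jaw yaw 1.538 turn 1.098 q7 1.67
```

View pics/s15.png

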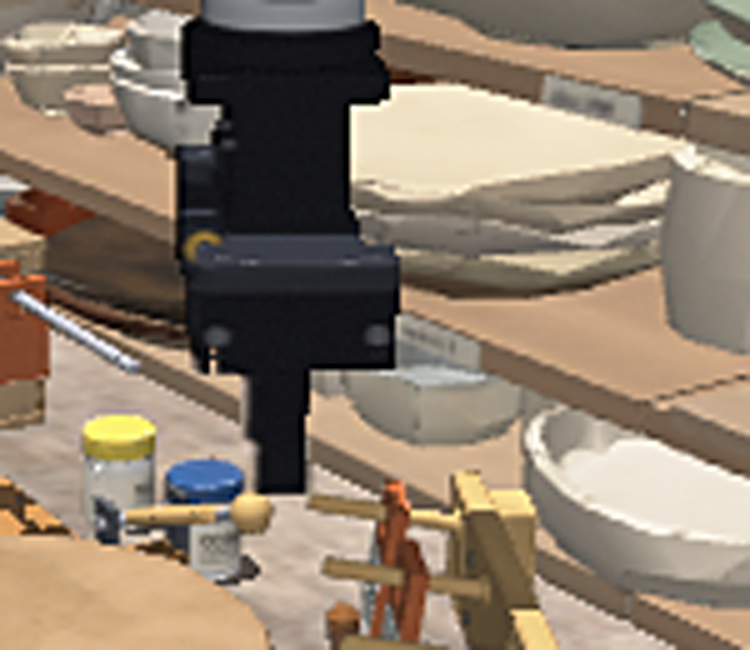

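```bash
python3 -m inch '[{"grip":55,"translation":[14,50,0],"turn":0.15},{"grip":60,"translation":[28,100,0],"turn":0.3},{"grip":60,"translation":[40,150,0],"turn":0.45},{"grip":60,"translation":[52,200,0],"turn":0.6},{"grip":60,"translation":[65,250,0],"turn":0.77}]'
python3 -c "
from h import *
to((382.8,283.4,220),.44)"
```

```text
time: 24.1
eef_pos: [436.5, 127.3, 239.6]
tool_rot: [0.393, 0.92, 0.0, 0.001]
ft_force: [0.0, 0.0, -0.5]
opening: 60.2
shift [149.9  69.2  19.5] jaw yaw 0.764 turn 0.324 q7 0.44
```

```bash
python3 -m inch '[{"grip":60,"translation":[45,21,5],"turn":0.1},{"grip":60,"translation":[90,42,10],"turn":0.22},{"grip":60,"translation":[130,60,15],"turn":0.324},{"grip":60,"translation":[150,69,25],"turn":0.324},{"grip":60,"translation":[150,69,34],"turn":0.324}]'
python3 - <<'E'
from h import *
to((382.8,283.4,158),.44)
p,d=capture("side"); crop(p,190,80,120,120,5,"pics/s16.png")
E
```

```text
time: 24.72
eef_pos: [381.4, 283.0, 205.1]
tool_rot: [0.532, 0.847, 0.0, 0.0]
ft_force: [0.6, -1.0, -0.7]
opening: 60.1
shift [-0.3  1.4 47.1] jaw yaw 0.449 turn 0.009 q7 -0.31
```

View pics/s16.png

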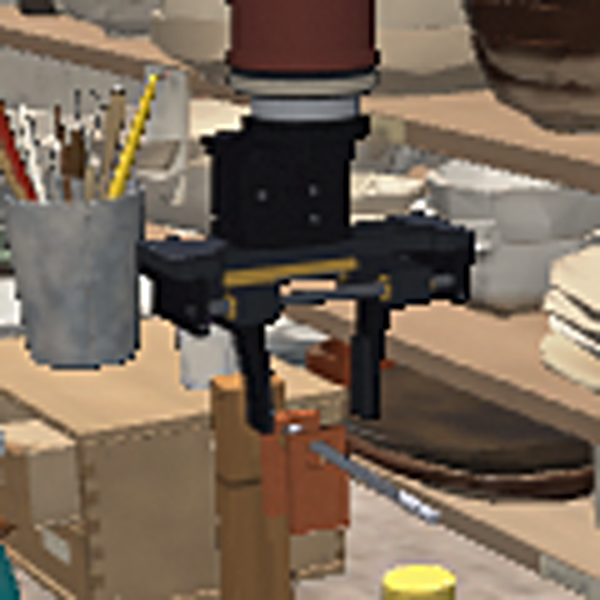

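```bash
python3 -m inch '[{"grip":60,"translation":[0,1.5,20],"turn":0.009},{"grip":60,"translation":[0,1.5,40],"turn":0.009},{"grip":55,"translation":[0,1.5,47],"turn":0.009},{"grip":45,"translation":[0,1.5,47],"turn":0.009},{"grip":34,"translation":[0,1.5,47],"turn":0.009}]' 12
python3 -m inch '[{"grip":34,"translation":[0,0,0],"turn":0},{"grip":34,"translation":[0,0,0],"turn":0},{"grip":34,"translation":[0,0,0],"turn":0}]' 12
python3 -m inch '[{"grip":34,"translation":[0,0,-2.5],"turn":0},{"grip":34,"translation":[0,0,-5],"turn":0},{"grip":34,"translation":[0,0,-5],"turn":0}]'
python3 -c "
from h import *
to((459.5,121.5,162.5),.44)"
```

```text
time: 25.4
eef_pos: [384.1, 281.9, 158.4]
tool_rot: [0.538, 0.843, 0.0, 0.0]
ft_force: [1.3, -0.5, -1.0]
opening: 42.7
time: 25.78
eef_pos: [384.0, 282.0, 158.2]
tool_rot: [0.538, 0.843, 0.0, 0.0]
ft_force: [-0.2, -0.7, 5.0]
opening: 37.8
time: 26.15
eef_pos: [383.5, 281.9, 162.8]
tool_rot: [0.537, 0.843, 0.0, 0.0]
ft_force: [-0.4, 0.6, -0.0]
opening: 37.9
shift [-177.5    1.1    0.3] jaw yaw 0.436 turn -0.004 q7 -0.38
```

```bash
python3 -m inch '[{"grip":34,"translation":[-12,0,0],"turn":0},{"grip":34,"translation":[-32,0.2,0],"turn":-0.003},{"grip":34,"translation":[-54,0.3,0],"turn":-0.003},{"grip":34,"translation":[-76,0.5,0],"turn":-0.003},{"grip":34,"translation":[-96,0.6,0],"turn":-0.003}]'
python3 -m inch '[{"grip":34,"translation":[-20,0,0],"turn":0},{"grip":34,"translation":[-42,0.3,0],"turn":0},{"grip":34,"translation":[-64,0.5,0],"turn":0},{"grip":34,"translation":[-80,0.5,0],"turn":0},{"grip":34,"translation":[-82,0.5,0],"turn":0}]'
python3 - <<'E'
from h import *
pegs("c")
p=cv2.imread("pics/side_c.png"); crop(p,220,120,150,120,5,"pics/s17.png")
E
```

```text
time: 26.78
eef_pos: [425.1, 193.4, 162.6]
tool_rot: [0.537, 0.844, -0.0, 0.0]
ft_force: [-0.0, 0.7, -0.1]
opening: 37.6
time: 27.4
eef_pos: [460.2, 119.9, 162.5]
tool_rot: [0.537, 0.844, -0.0, -0.0]
ft_force: [0.3, -0.1, -0.5]
opening: 37.9
rail top yaw-dir [0.03318149 0.9994494 ] at [ 586.92346 -219.31082] y range [-386.72607632  -52.76439578] z 203.27183048819722
```

View pics/s17.png

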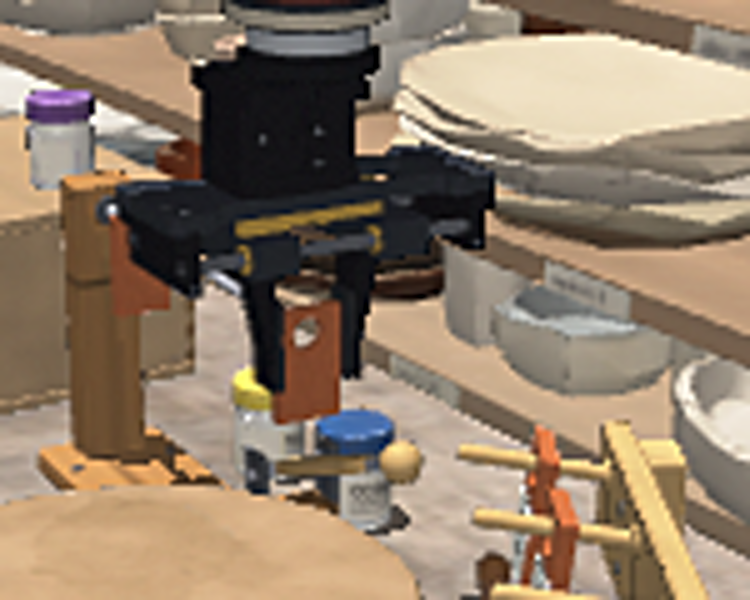

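View pics/tp_c.png

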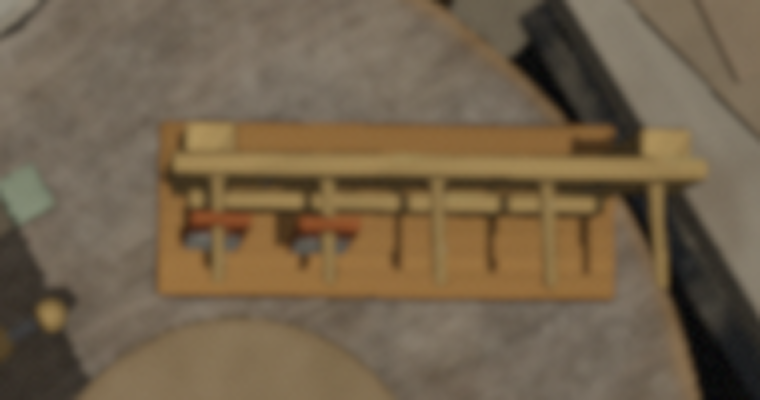

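```bash
python3 -m inch '[{"grip":34,"translation":[0,0,-15],"turn":0},{"grip":34,"translation":[0,0,-40],"turn":0},{"grip":34,"translation":[-10,0,-56],"turn":-0.1},{"grip":34,"translation":[-45,-14,-57],"turn":-0.25},{"grip":34,"translation":[-85,-28,-57],"turn":-0.4}]'
python3 -c "
from h import *
to((473,-215.3,219),1.538)"
```

```text
time: 28.12
eef_pos: [471.0, 32.8, 221.2]
tool_rot: [0.354, 0.935, 0.0, 0.001]
ft_force: [1.4, 0.3, -0.7]
opening: 37.9
shift [-165.8 -184.5    2.3] jaw yaw 0.847 turn -0.691 q7 0.69
```

```bash
python3 -m inch '[{"grip":34,"translation":[-32,-34,0],"turn":-0.13},{"grip":34,"translation":[-66,-72,0],"turn":-0.27},{"grip":34,"translation":[-100,-110,1],"turn":-0.42},{"grip":34,"translation":[-132,-147,2],"turn":-0.56},{"grip":34,"translation":[-158,-176,2],"turn":-0.691}]'
python3 -m inch '[{"grip":34,"translation":[0,-8,10],"turn":0},{"grip":34,"translation":[0,-11,30],"turn":0},{"grip":34,"translation":[0,-11,42],"turn":0},{"grip":34,"translation":[0,-11,44],"turn":0}]'
python3 - <<'E'
from h import *
to((473,-215.3,175),1.538)
p,d=capture("side"); crop(p,240,130,130,130,5,"pics/s18.png")
P,M,s=tool(); print((proj("side",[P+[0,-19,-22]])-[240,130])*5+2)
E
```

```text
time: 28.75
eef_pos: [470.7, -205.6, 218.8]
tool_rot: [0.018, 1.0, -0.0, 0.001]
ft_force: [0.3, 0.6, -0.5]
opening: 37.9
time: 29.25
eef_pos: [470.1, -214.0, 173.3]
tool_rot: [0.02, 1.0, 0.0, -0.0]
ft_force: [-0.7, -0.6, -0.1]
opening: 37.2
shift [-3.  -1.2 -1.7] jaw yaw 1.531 turn -0.007 q7 1.79
[[283.00892112 682.31538267]]
```

View pics/s18.png

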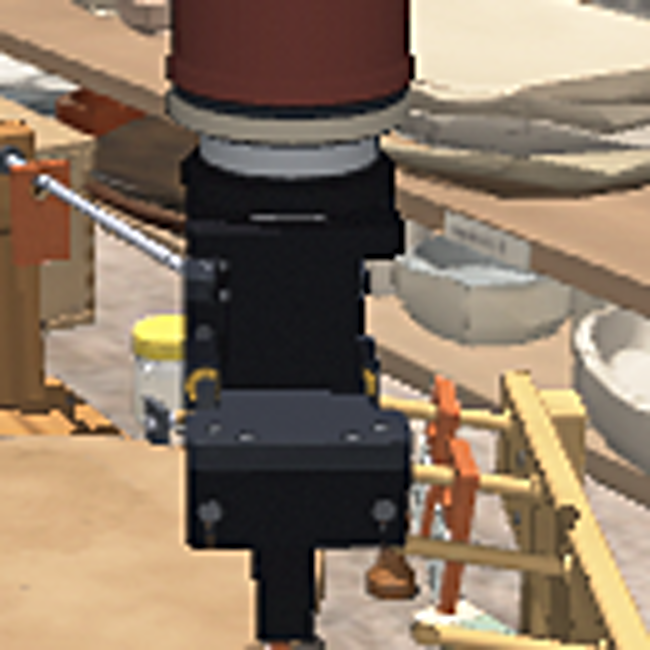

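```bash
python3 -m inch '[{"grip":34,"translation":[-14,-1,-1.2],"turn":-0.007},{"grip":34,"translation":[-28,-1.2,-1.2],"turn":-0.007},{"grip":34,"translation":[-40,-1.2,-1.2],"turn":-0.007},{"grip":34,"translation":[-51,-1.2,0],"turn":-0.007}]'
python3 -c "
from h import *
to((551.5,-218,168.5),1.538)"
```

```text
time: 29.8
eef_pos: [522.2, -218.4, 173.6]
tool_rot: [0.017, 1.0, 0.0, 0.0]
ft_force: [-0.6, 0.2, -1.0]
opening: 38.0
shift [-29.2   1.4   5.1] jaw yaw 1.537 turn -0.001 q7 1.72
```

```bash
python3 -m inch '[{"grip":34,"translation":[-10,1,1.8],"turn":0},{"grip":34,"translation":[-20,1,3.5],"turn":0},{"grip":34,"translation":[-29,1,5],"turn":0},{"grip":34,"translation":[-29,1,5],"turn":0}]'
python3 -m inch '[{"grip":34,"translation":[0,0,2],"turn":0},{"grip":34,"translation":[0,0,4],"turn":0},{"grip":34,"translation":[0,0,5],"turn":0},{"grip":34,"translation":[0,0,5],"turn":0}]'
```

```text
time: 30.3
eef_pos: [550.6, -218.2, 168.4]
tool_rot: [0.017, 1.0, 0.0, -0.0]
ft_force: [-0.0, 0.1, -0.4]
opening: 37.9
time: 30.8
eef_pos: [550.0, -218.7, 164.2]
tool_rot: [0.017, 1.0, -0.0, 0.0]
ft_force: [-1.3, -0.1, 3.8]
opening: 37.7
```

```bash
python3 -m inch '[{"grip":36,"translation":[0,0,0.3],"turn":0},{"grip":42,"translation":[0,0,0.3],"turn":0},{"grip":48,"translation":[0,0,0],"turn":0},{"grip":50,"translation":[0,0,0],"turn":0},{"grip":50,"translation":[0,0,0],"turn":0}]'
python3 -m inch '[{"grip":50,"translation":[0,0,-12],"turn":0},{"grip":50,"translation":[0,0,-35],"turn":0},{"grip":50,"translation":[0,0,-60],"turn":0},{"grip":50,"translation":[20,0,-75],"turn":0},{"grip":50,"translation":[60,20,-75],"turn":0}]'
python3 - <<'E'
from h import *
p,d=capture("side"); crop(p,250,110,150,130,5,"pics/s19.png")
to((365.8,319.5,235),.44)
E
```

```text
time: 31.42
eef_pos: [550.1, -218.5, 163.6]
tool_rot: [0.017, 1.0, 0.0, -0.0]
ft_force: [0.5, 1.0, 0.7]
opening: 49.5
time: 32.05
eef_pos: [491.6, -197.1, 240.5]
tool_rot: [0.017, 1.0, -0.0, 0.001]
ft_force: [-0.5, 0.5, 0.6]
opening: 49.8
shift [137.6 508.7   4.8] jaw yaw 1.539 turn 1.099 q7 1.77
```

View pics/s19.png

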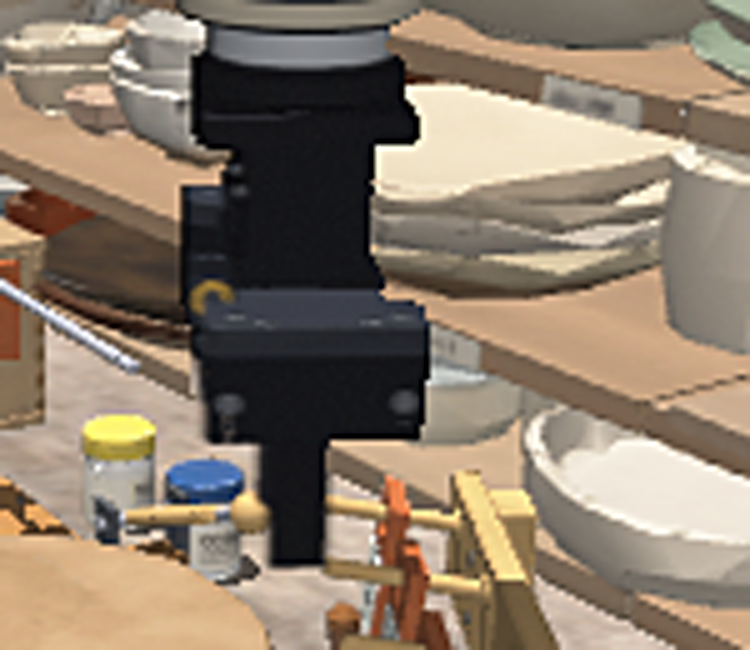

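```bash
python3 -m inch '[{"grip":55,"translation":[5,55,0],"turn":0.12},{"grip":60,"translation":[12,110,0],"turn":0.24},{"grip":60,"translation":[22,165,0],"turn":0.36},{"grip":60,"translation":[35,220,0],"turn":0.48},{"grip":60,"translation":[48,275,0],"turn":0.6}]'
python3 -c "
from h import *
to((366,319.6,220),.44)"
```

```text
time: 32.72
eef_pos: [451.7, 82.0, 239.6]
tool_rot: [0.313, 0.95, -0.0, 0.001]
ft_force: [0.9, 0.4, 0.6]
opening: 59.9
shift [210.3 139.9  19.3] jaw yaw 0.933 turn 0.493 q7 0.71
```

```bash
python3 -m inch '[{"grip":60,"translation":[45,30,0],"turn":0.12},{"grip":60,"translation":[90,60,0],"turn":0.24},{"grip":60,"translation":[135,90,5],"turn":0.36},{"grip":60,"translation":[180,120,10],"turn":0.45},{"grip":60,"translation":[205,137,16],"turn":0.493}]'
python3 -m inch '[{"grip":60,"translation":[0,0,10],"turn":0},{"grip":60,"translation":[0,0,14],"turn":0}]'
python3 - <<'E'
from h import *
to((366,319.6,158),.44)
p,d=capture("side"); crop(p,180,70,120,120,5,"pics/s20.png")
E
```

```text
time: 33.35
eef_pos: [366.8, 314.6, 223.7]
tool_rot: [0.534, 0.846, 0.001, 0.001]
ft_force: [0.3, -0.3, 0.2]
opening: 59.8
time: 33.6
eef_pos: [368.3, 311.0, 208.3]
tool_rot: [0.534, 0.846, -0.0, 0.0]
ft_force: [0.3, -0.2, -0.7]
opening: 59.9
shift [ 8.7  1.7 50.3] jaw yaw 0.444 turn 0.004 q7 -0.42
```

View pics/s20.png

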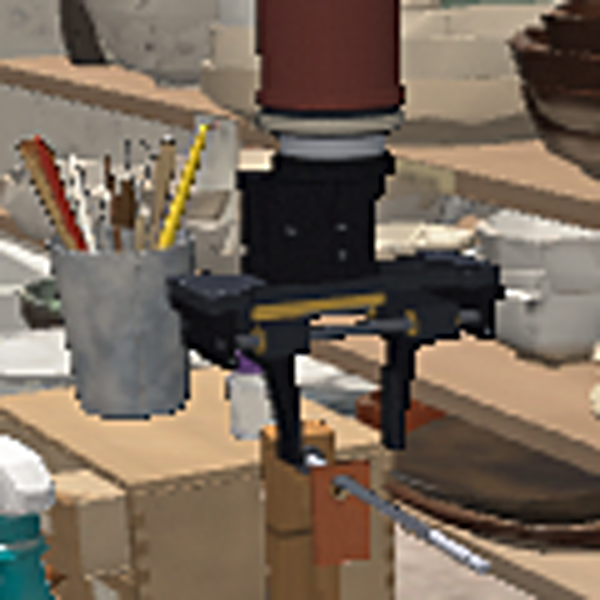

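```bash
python3 -m inch '[{"grip":60,"translation":[8.5,1.7,5],"turn":0.004},{"grip":60,"translation":[8.5,1.7,25],"turn":0.004},{"grip":60,"translation":[8.5,1.7,43],"turn":0.004},{"grip":55,"translation":[8.5,1.7,50],"turn":0.004},{"grip":55,"translation":[8.5,1.7,50],"turn":0.004}]' 12
python3 -m inch '[{"grip":45,"translation":[0,0,0],"turn":0},{"grip":34,"translation":[0,0,0],"turn":0},{"grip":34,"translation":[0,0,0],"turn":0},{"grip":34,"translation":[0,0,0],"turn":0},{"grip":34,"translation":[0,0,0],"turn":0}]' 12
python3 -m inch '[{"grip":34,"translation":[0,0,-2.5],"turn":0},{"grip":34,"translation":[0,0,-5],"turn":0},{"grip":34,"translation":[0,0,-5],"turn":0}]'
python3 -c "
from h import *
to((459.5,121.5,162.5),.44)"
```

```text
time: 34.28
eef_pos: [365.7, 319.9, 158.1]
tool_rot: [0.536, 0.844, -0.0, -0.0]
ft_force: [-0.0, -0.5, 0.2]
opening: 55.8
time: 34.9
eef_pos: [366.2, 320.4, 158.9]
tool_rot: [0.536, 0.844, 0.0, 0.0]
ft_force: [0.3, -0.3, 3.0]
opening: 37.9
time: 35.28
eef_pos: [366.0, 320.2, 163.8]
tool_rot: [0.536, 0.844, 0.0, 0.0]
ft_force: [-0.0, 0.1, -1.1]
opening: 37.6
shift [-219.6   -0.     1.3] jaw yaw 0.440 turn -0.000 q7 -0.52
```

```bash
python3 -m inch '[{"grip":34,"translation":[-12,0,0],"turn":0},{"grip":34,"translation":[-34,0,0.3],"turn":0},{"grip":34,"translation":[-56,0,0.5],"turn":0},{"grip":34,"translation":[-78,0,0.8],"turn":0},{"grip":34,"translation":[-98,0,1],"turn":0}]'
python3 -c "
from h import *
to((459.5,121.5,162.5),.44)"
python3 -m inch '[{"grip":34,"translation":[-20,0,0],"turn":0},{"grip":34,"translation":[-42,0,0],"turn":0},{"grip":34,"translation":[-64,0,0],"turn":0},{"grip":34,"translation":[-86,0,0],"turn":0},{"grip":34,"translation":[-106,0,0],"turn":0}]'
python3 -m inch '[{"grip":34,"translation":[-12,0,0],"turn":0},{"grip":34,"translation":[-16,0,0],"turn":0}]'
python3 - <<'E'
from h import *
pegs("d")
p=cv2.imread("pics/side_d.png"); crop(p,220,120,150,120,5,"pics/s21.png")
E
```

```text
time: 35.9
eef_pos: [408.3, 229.8, 162.5]
tool_rot: [0.536, 0.844, -0.0, 0.0]
ft_force: [-0.0, -0.4, -1.0]
opening: 38.0
shift [-1.198e+02  3.000e-01  1.000e-01] jaw yaw 0.439 turn -0.001 q7 -0.25
time: 36.52
eef_pos: [453.2, 134.0, 162.6]
tool_rot: [0.536, 0.844, -0.0, 0.0]
ft_force: [-0.3, -0.4, -0.0]
opening: 38.4
time: 36.78
eef_pos: [459.9, 120.5, 162.6]
tool_rot: [0.536, 0.844, 0.0, -0.0]
ft_force: [-0.5, 0.4, -0.3]
opening: 37.6
rail top yaw-dir [0.03216017 0.99948275] at [ 586.8923 -218.1252] y range [-387.4149495   -52.65790181] z 203.1430136401674
```

View pics/s21.png

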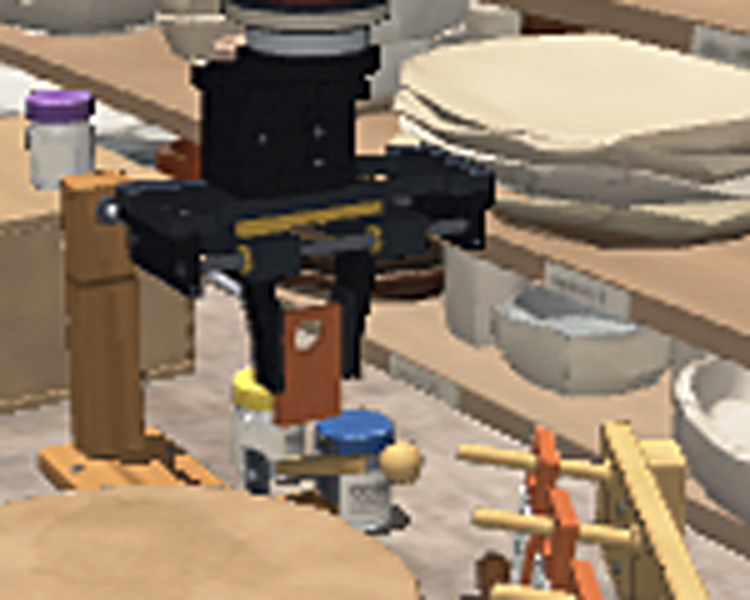

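View pics/tp_d.png

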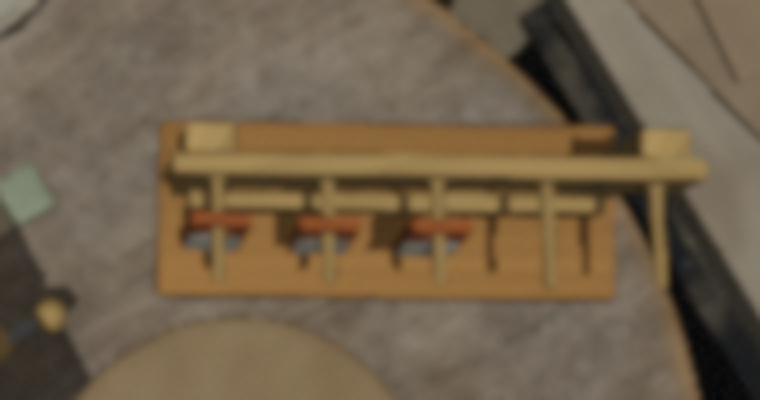

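```bash
python3 -m inch '[{"grip":34,"translation":[0,0,-15],"turn":0},{"grip":34,"translation":[0,0,-40],"turn":0},{"grip":34,"translation":[-10,0,-56],"turn":-0.1},{"grip":34,"translation":[-45,-14,-57],"turn":-0.25},{"grip":34,"translation":[-85,-28,-57],"turn":-0.4}]'
python3 -m inch '[{"grip":34,"translation":[-32,-36,0],"turn":-0.1},{"grip":34,"translation":[-66,-76,0],"turn":-0.2},{"grip":34,"translation":[-100,-116,1],"turn":-0.3},{"grip":34,"translation":[-134,-156,2],"turn":-0.4},{"grip":34,"translation":[-168,-196,2],"turn":-0.52}]'
python3 -c "
from h import *
to((470,-285.3,219),1.538)"
```

```text
time: 37.5
eef_pos: [470.9, 32.8, 221.2]
tool_rot: [0.354, 0.935, 0.0, 0.001]
ft_force: [0.9, -0.5, -0.4]
opening: 37.9
time: 38.12
eef_pos: [465.2, -226.7, 219.0]
tool_rot: [0.103, 0.995, -0.0, 0.001]
ft_force: [0.9, 1.4, -0.7]
opening: 38.0
shift [-16.7 -56.4   0.1] jaw yaw 1.365 turn -0.173 q7 1.66
```

```bash
python3 -m inch '[{"grip":34,"translation":[-8,-20,0],"turn":-0.1},{"grip":34,"translation":[-14,-42,10],"turn":-0.173},{"grip":34,"translation":[-15,-53,30],"turn":-0.173},{"grip":34,"translation":[-15,-53,43],"turn":-0.173},{"grip":34,"translation":[-15,-53,43],"turn":-0.173}]'
python3 - <<'E'
from h import *
to((470,-285.3,175.5),1.538)
p,d=capture("side"); crop(p,240,130,130,160,4,"pics/s22.png")
P,M,s=tool(); print((proj("side",[P+[0,-19,-22]])-[240,130])*4+2)
E
```

```text
time: 38.75
eef_pos: [467.9, -279.1, 173.6]
tool_rot: [0.019, 1.0, 0.001, -0.001]
ft_force: [-0.2, -0.2, -0.2]
opening: 37.7
shift [-2.3 -6.1 -2. ] jaw yaw 1.533 turn -0.005 q7 1.85
[[235.64498337 620.31161243]]
```

View pics/s22.png

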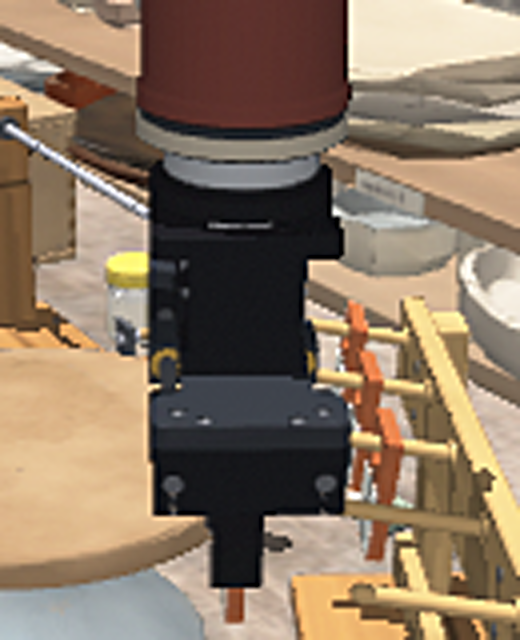

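Side picture: tiles 1–3 hang at (355,385), (372,440), (385,480); the held tile is in front of peg 4. Align and insert.

```bash
python3 -m inch '[{"grip":34,"translation":[0,-4,-2],"turn":-0.005},{"grip":34,"translation":[-2,-6,-2],"turn":-0.005},{"grip":34,"translation":[-2,-6,-2],"turn":-0.005}]'
python3 -c "
from h import *
to((470,-285.3,175.5),1.538)"
```

```text
time: 39.17
eef_pos: [470.5, -287.0, 177.0]
tool_rot: [0.017, 1.0, -0.0, 0.0]
ft_force: [-0.3, -0.3, -0.6]
opening: 38.1
shift [0.5 1.7 1.5] jaw yaw 1.538 turn -0.000 q7 1.86
```

```bash
python3 -m inch '[{"grip":34,"translation":[-14,1.3,1.3],"turn":0},{"grip":34,"translation":[-28,1.3,1.3],"turn":0},{"grip":34,"translation":[-39,1.3,1.3],"turn":0},{"grip":34,"translation":[-50,1.3,2.5],"turn":0}]'
python3 -c "
from h import *
to((549,-288.2,169),1.538)"
```

```text
time: 39.67
eef_pos: [521.3, -286.9, 174.0]
tool_rot: [0.016, 1.0, 0.0, 0.0]
ft_force: [0.5, -0.2, -0.7]
opening: 37.9
shift [-27.8  -0.4   5. ] jaw yaw 1.538 turn 0.000 q7 1.77
```

```bash
python3 -m inch '[{"grip":34,"translation":[-10,-0.4,1.8],"turn":0},{"grip":34,"translation":[-20,-0.4,3.5],"turn":0},{"grip":34,"translation":[-28,-0.4,4.8],"turn":0},{"grip":34,"translation":[-28,-0.4,4.8],"turn":0}]'
python3 -m inch '[{"grip":34,"translation":[0,0,2],"turn":0},{"grip":34,"translation":[0,0,4],"turn":0},{"grip":34,"translation":[0,0,4.5],"turn":0},{"grip":34,"translation":[0,0,4.5],"turn":0}]'
```

```text
time: 40.17
eef_pos: [548.6, -288.2, 169.1]
tool_rot: [0.016, 1.0, 0.0, -0.0]
ft_force: [-0.5, -0.2, -0.5]
opening: 37.7
time: 40.67
eef_pos: [548.0, -288.6, 165.0]
tool_rot: [0.017, 1.0, -0.0, -0.0]
ft_force: [0.8, 0.7, 0.3]
opening: 37.8
```

```bash
python3 -m inch '[{"grip":34,"translation":[0,0,1],"turn":0},{"grip":34,"translation":[0,0,1],"turn":0}]'
python3 -c "
from h import *
p,d=capture('side'); crop(p,270,170,110,130,5,'pics/s23.png')"
```

```text
time: 40.92
eef_pos: [548.2, -288.6, 164.5]
tool_rot: [0.017, 1.0, -0.0, 0.0]
ft_force: [-2.7, 0.8, 5.7]
opening: 37.8
```

View pics/s23.png

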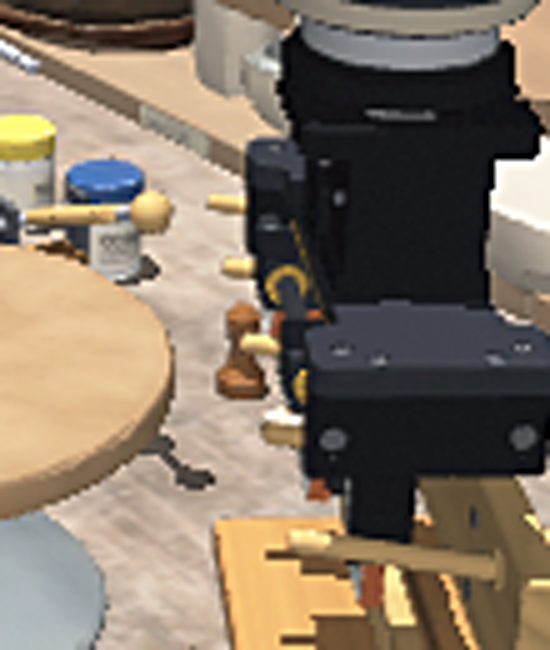

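```bash
python3 -m inch '[{"grip":36,"translation":[0,0,-0.5],"turn":0},{"grip":42,"translation":[0,0,-0.5],"turn":0},{"grip":48,"translation":[0,0,-0.5],"turn":0},{"grip":50,"translation":[0,0,-0.5],"turn":0},{"grip":50,"translation":[0,0,-0.5],"turn":0}]'
python3 -m inch '[{"grip":50,"translation":[0,0,-12],"turn":0},{"grip":50,"translation":[0,0,-35],"turn":0},{"grip":50,"translation":[0,0,-60],"turn":0},{"grip":50,"translation":[20,0,-75],"turn":0},{"grip":50,"translation":[60,20,-75],"turn":0}]'
python3 -m inch '[{"grip":55,"translation":[3,55,0],"turn":0.15},{"grip":60,"translation":[6,110,0],"turn":0.3},{"grip":60,"translation":[8,165,0],"turn":0.45},{"grip":60,"translation":[10,220,0],"turn":0.6},{"grip":60,"translation":[10,260,0],"turn":0.75}]'
python3 - <<'E'
from h import *
to((504,24,215),.44)
pegs("e")
D=capture("side"); p=D[0]; crop(p,240,140,150,150,4.5,"pics/s24.png")
E
```

```text
time: 41.6
eef_pos: [548.2, -288.4, 164.3]
tool_rot: [0.016, 1.0, 0.0, -0.0]
ft_force: [-0.5, 0.4, 0.9]
opening: 49.1
time: 42.22
eef_pos: [489.7, -267.2, 241.2]
tool_rot: [0.017, 1.0, -0.0, 0.002]
ft_force: [0.3, -0.4, 0.4]
opening: 49.8
time: 42.85
eef_pos: [487.3, -3.5, 240.5]
tool_rot: [0.383, 0.924, -0.0, 0.001]
ft_force: [-0.2, 0.4, 0.1]
opening: 60.0
shift [ 7.7 31.2 25.5] jaw yaw 0.785 turn 0.345 q7 0.68
rail top yaw-dir [0.01018478 0.99994814] at [ 585.5141  -244.23503] y range [-388.28670966  -97.83705131] z 203.4362354591476
```

View pics/s24.png

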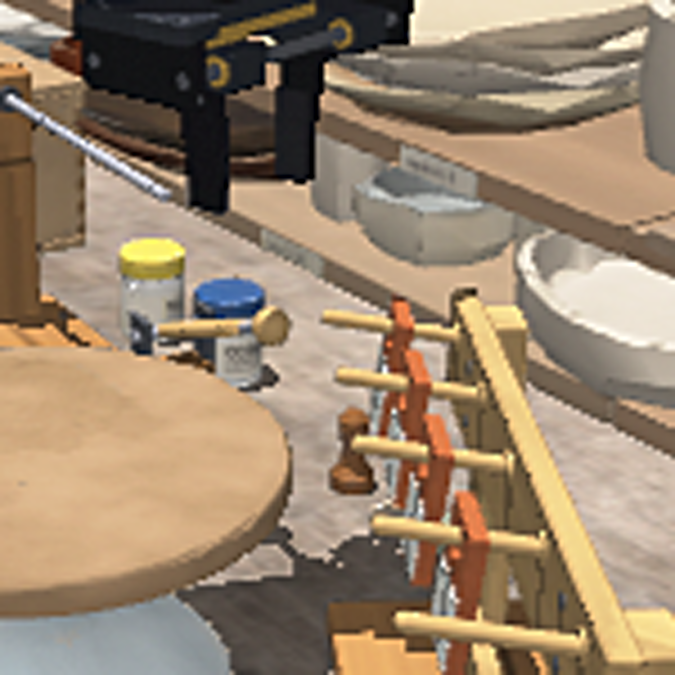

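View pics/tp_e.png

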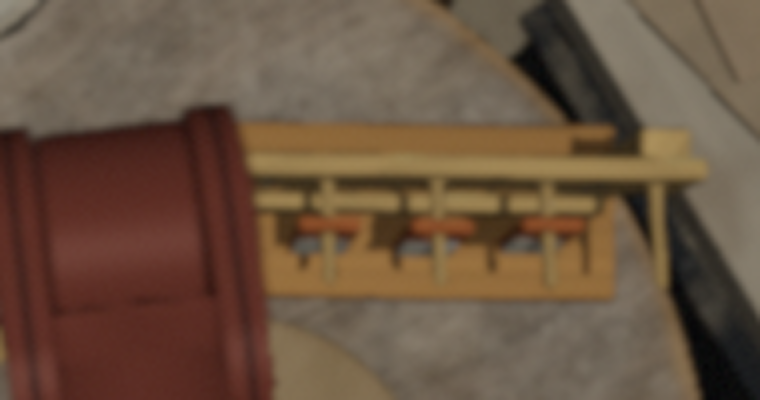

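```bash
python3 -m inch '[{"grip":60,"translation":[3,12,5],"turn":0.15},{"grip":60,"translation":[6,24,15],"turn":0.3},{"grip":60,"translation":[6.5,29,30],"turn":0.345},{"grip":60,"translation":[6.5,29,55],"turn":0.345},{"grip":60,"translation":[6.5,29,60],"turn":0.345}]'
python3 - <<'E'
from h import *
to((503.4,26.5,133),.44)
p=capture("side")[0]; crop(p,240,130,110,100,6,"pics/s25.png")
P,M,s=tool(); print((proj("side",[P,[503.4,26.5,150]])-[240,130])*6+2.5)
E
```

```text
time: 43.62
eef_pos: [502.6, 17.5, 178.4]
tool_rot: [0.534, 0.845, -0.001, -0.001]
ft_force: [-0.1, 0.3, 0.6]
opening: 60.1
shift [ 7.7  4.7 45.4] jaw yaw 0.443 turn 0.003 q7 0.21
[[365.19523521 446.42858027]
 [363.2130706  501.92661839]]
```

View pics/s25.png

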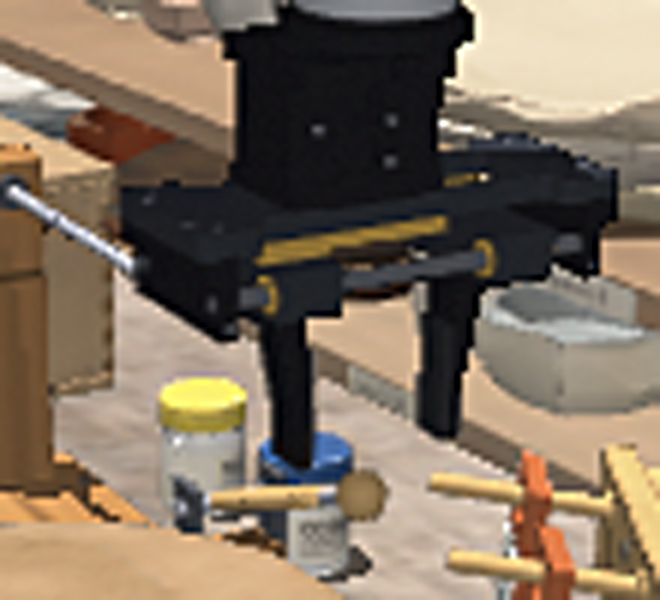

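```bash
python3 -m inch '[{"grip":60,"translation":[7.5,4.7,5],"turn":0.003},{"grip":60,"translation":[7.5,4.7,25],"turn":0.003},{"grip":60,"translation":[7.5,4.7,43],"turn":0.003},{"grip":45,"translation":[7.5,4.7,45],"turn":0.003},{"grip":30,"translation":[7.5,4.7,45],"turn":0.003}]' 10
python3 -m inch '[{"grip":15,"translation":[0,0,0],"turn":0},{"grip":15,"translation":[0,0,0],"turn":0},{"grip":15,"translation":[0,0,0],"turn":0},{"grip":15,"translation":[0,0,0],"turn":0},{"grip":15,"translation":[0,0,0],"turn":0}]' 10
```

```text
time: 44.3
eef_pos: [504.4, 27.8, 134.7]
tool_rot: [0.536, 0.844, 0.0, -0.0]
ft_force: [0.1, 0.2, -0.1]
opening: 47.3
time: 44.92
eef_pos: [503.8, 27.0, 134.2]
tool_rot: [0.536, 0.844, -0.001, -0.0]
ft_force: [-5.4, -3.9, 1.1]
opening: 20.9
```

```bash
python3 -m inch '[{"grip":15,"translation":[5.2,-0.5,-11.6],"turn":0},{"grip":15,"translation":[11.5,-1,-22.6],"turn":0},{"grip":15,"translation":[18.9,-1,-32.9],"turn":0},{"grip":15,"translation":[27.3,-1,-42.5],"turn":0},{"grip":15,"translation":[36.6,-1,-51.1],"turn":0}]'
python3 -m inch '[{"grip":15,"translation":[10.1,0,-7.7],"turn":0},{"grip":15,"translation":[20.9,0,-14.4],"turn":0},{"grip":15,"translation":[32.3,0,-19.9],"turn":0},{"grip":15,"translation":[44.3,0,-24.2],"turn":0},{"grip":15,"translation":[56.6,0,-27.4],"turn":0}]'
python3 -m inch '[{"grip":15,"translation":[12.5,0,-1.9],"turn":0},{"grip":15,"translation":[24,0,-2.5],"turn":0},{"grip":15,"translation":[26,0,-2.5],"turn":0},{"grip":15,"translation":[26,0,-2.5],"turn":0}]'
```

```text
time: 45.55
eef_pos: [487.6, 61.1, 186.2]
tool_rot: [0.536, 0.844, 0.0, 0.0]
ft_force: [-2.1, -2.1, -1.4]
opening: 21.1
time: 46.18
eef_pos: [463.5, 112.3, 213.2]
tool_rot: [0.536, 0.844, 0.0, 0.0]
ft_force: [-0.5, -1.0, -0.8]
opening: 20.9
time: 46.68
eef_pos: [452.7, 135.4, 215.5]
tool_rot: [0.536, 0.844, 0.0, -0.0]
ft_force: [-0.5, -0.3, 4.6]
opening: 21.1
```

```bash
python3 -m inch '[{"grip":15,"translation":[2,0,0.8],"turn":0},{"grip":15,"translation":[2,0,0.8],"turn":0}]'
python3 -c "
from h import *
p=capture('side')[0]; crop(p,230,120,110,110,6,'pics/s26.png')"
```

```text
time: 46.92
eef_pos: [452.4, 136.1, 215.2]
tool_rot: [0.536, 0.844, 0.0, 0.0]
ft_force: [-0.7, -3.5, 9.5]
opening: 20.8
```

View pics/s26.png

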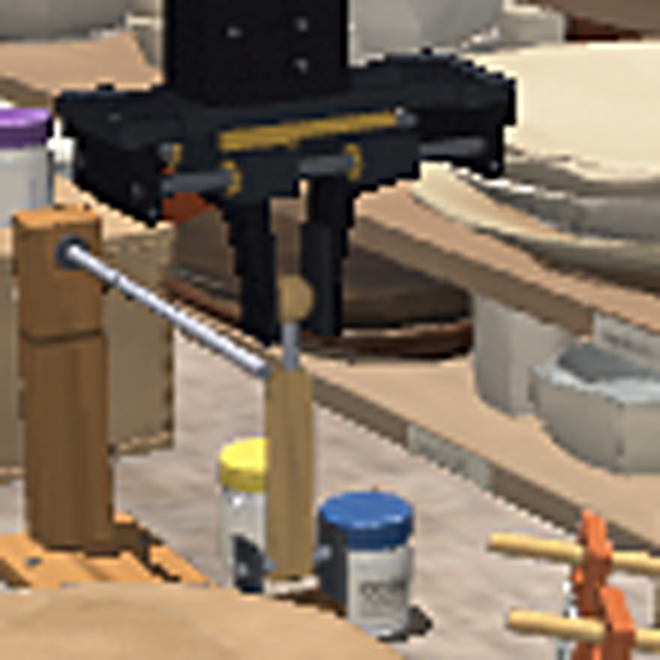

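Upright, at its limit (reaction force felt). Release and go up.

```bash
python3 -m inch '[{"grip":25,"translation":[0,0,-1],"turn":0},{"grip":40,"translation":[0,0,-1],"turn":0},{"grip":55,"translation":[0,0,-1],"turn":0},{"grip":60,"translation":[0,0,-1],"turn":0},{"grip":60,"translation":[0,0,-1],"turn":0}]'
python3 -m inch '[{"grip":60,"translation":[0,0,-15],"turn":0},{"grip":60,"translation":[0,0,-35],"turn":0},{"grip":60,"translation":[0,0,-50],"turn":0},{"grip":60,"translation":[-40,-20,-60],"turn":0},{"grip":60,"translation":[-90,-40,-60],"turn":0}]'
python3 -m inch '[{"grip":60,"translation":[-50,0,-40],"turn":0},{"grip":60,"translation":[-100,0,-60],"turn":0},{"grip":60,"translation":[-150,0,-60],"turn":0},{"grip":60,"translation":[-200,10,-60],"turn":0},{"grip":60,"translation":[-240,10,-60],"turn":0}]'
python3 - <<'E'
from h import *
pegs("f"); p=cv2.imread("pics/side_f.png"); crop(p,220,130,140,130,5,"pics/s27.png"); crop(p,295,185,125,150,4,"pics/s28.png")
q=cv2.imread("pics/top_f.png"); crop(q,100,110,330,180,2.4,"pics/t27.png")
np.set_printoptions(precision=1,suppress=True)
for t in("0",):pass
print(status.observe()["ft_force"], status.observe()["time"])
E
```

```text
time: 47.6
eef_pos: [451.7, 136.9, 215.5]
tool_rot: [0.536, 0.844, 0.0, -0.0]
ft_force: [0.4, -0.2, 0.1]
opening: 55.8
time: 48.22
eef_pos: [454.3, 38.3, 277.3]
tool_rot: [0.535, 0.845, 0.0, 0.001]
ft_force: [1.1, -1.2, 0.2]
opening: 60.0
time: 48.85
eef_pos: [566.0, -176.5, 335.7]
tool_rot: [0.536, 0.844, 0.0, -0.0]
ft_force: [-0.4, 0.6, 0.5]
opening: 59.8
rail top yaw-dir [0.09178334 0.995779  ] at [ 590.1447  -122.05554] y range [-208.90473661  -50.48197947] z 203.11018459262345
[-0.8 -0.2 -1.2] 48.95
```

View pics/s27.png

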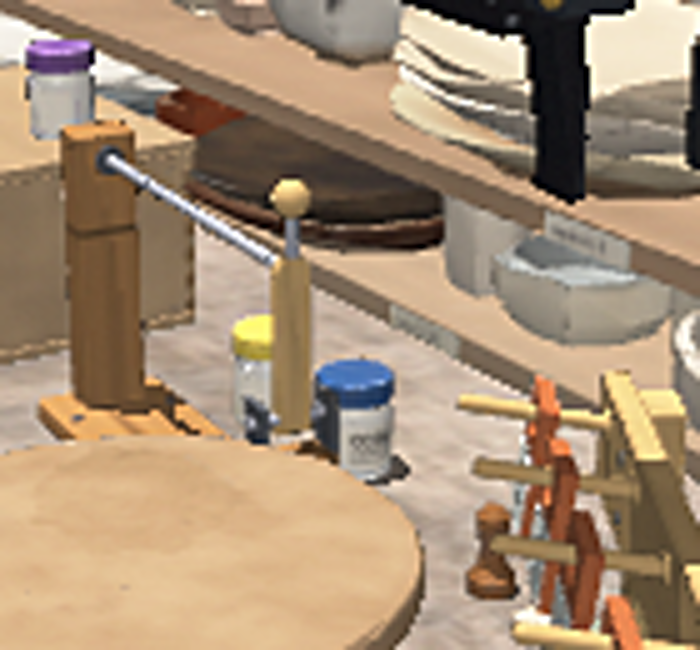

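View pics/s28.png

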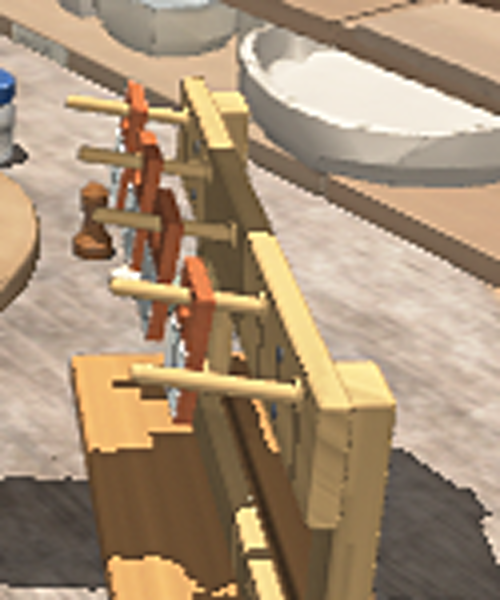

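View pics/t27.png

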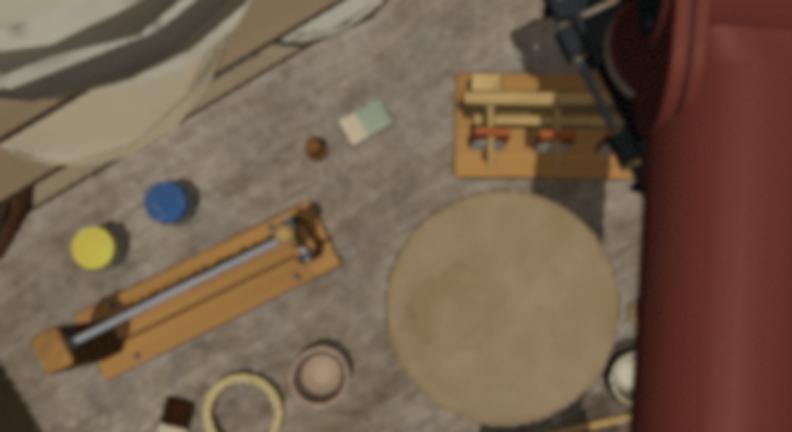

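```bash
python3 - <<'E'
from h import *
a=np.array([548,-307,200.])
for th in(0,.1,.175,.25,.3):
    b=a+[-64*np.sin(th),0,-64*np.cos(th)]; q=proj("side",[a,b])*4; print(th,q[1]-q[0])
D=None
p=cv2.imread("pics/side_e.png"); crop(p,320,225,50,70,9,"pics/s29.png")
E
```

```text
0 [ -9.09099385 125.1605249 ]
0.1 [-23.26825986 125.01567619]
0.175 [-33.77611384 124.11433393]
0.25 [-44.11744915 122.53668066]
0.3 [-50.89303392 121.11209368]
```

View pics/s29.png

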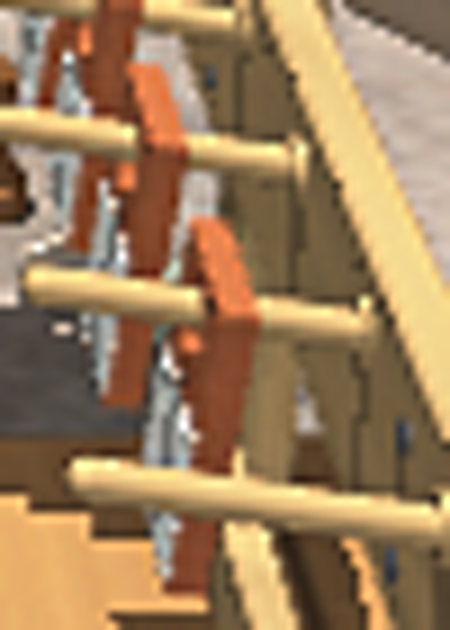

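```bash
python3 -c "
from plant import ticket
print(ticket.close_job())"
```

```text
the job is handed in; nothing more can be done
None
```

The job is handed in at about 49 s of the 210 s. Four tiles were on the rod. I folded the end stop down to about 1.2 rad and slid the tiles off one by one. They hang on pegs 1 to 4 in series order with the glaze to the front, and peg 5 is empty. I then led the end stop back upright against its limit.

What the last checks showed:
- **Tiles:** after the last release the side view showed each tile on its own peg. I measured tile 4's lean from the picture at about 0.1 rad (limit 0.3). The others look similar but I did not measure them.
- **End stop:** the knob is back within about a pixel of its starting place in both views, so the stop is upright.
- **Stamps:** the dark stamp was where it started. The pale one was hidden behind the arm in the final top picture, so I did not re-check it, though the gripper never worked near it.
- **Board:** its position stayed the same, to within measurement noise, up to the fourth tile. After that the arm hid part of the rail, so the last two rail readings (yaw 0.01 and 0.09, against 0.03 before) are unreliable. The pictures show no shift.
- **Robot:** the gripper stood clear of everything at hand-in, about 13 cm above the pegs. The highest contact force I read was about 11 N.
- **Disagreement:** my first two-view estimate of the rod tip was 6 mm inconsistent because the end stop hid it, so I took the rod's line from the tiles and the knob instead.

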